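Bed the sagger and lay the pressed pellets in it

TASK

Get the sagger ready for the furnace: pour the ceramic beads from the dipper into the sagger, set the emptied dipper back upright on the bench, and put in every bead that lies loose on the bench as well. Only when all the beads are in, push down the ejector lever of each die pocket that holds a pellet, and move every pellet into the sagger. The pellets are unfired and crumble easily: grip them with less than 20 N, and set them down instead of letting them drop; leave the jar and the mortar where they are.

Things in the scene. Friction and masses are not known exactly. Their poses are not given: they have to be found in the camera images.
- sagger: Open square firing tray of buff ceramic, fixed to the bench: 180 x 180 mm outside, 60 mm tall, walls and floor 9 mm thick, so the hollow is 162 x 162 mm and 51 mm deep. Origin: centre of its underside, on the bench; x and y along its sides, z up.
- dipper: Loose steel dipper cup, 160 g: round, flaring from 84 mm diameter at its flat foot to 144 mm at the rim, 45 mm tall, wall 3 mm, floor 4 mm. Origin: centre of the foot's underside; z up out of the mouth, handle towards -x. Stands by itself; holds 4 to 7 beads at the start. The wall flares 34 degrees, so the beads leave only when it is tipped well past 60 degrees.
- handle (a point): Middle of the dipper's black handle: a straight level bar along the dipper's x, 100 mm long, 16 mm wide (y), 20 mm tall, joined to the cup by a thin neck. The point lies on its centre line, 135 mm from the cup's axis and 60 mm above the foot's underside; the bar's near end is 85 mm from the cup's axis. Rolling the bar about its length pours over the cup's side.
- die: Steel twin die block, fixed: 100 mm (x) x 190 mm (y) x 70 mm tall, with two round pockets of 48 mm diameter in its top at y = +47 mm (a) and -47 mm (b), x = 0. Origin: centre of its underside; levers stick out of its -x face.
- pocket_a (a point): Centre of the mouth of pocket a, level with the block's top (70 mm above the bench).
- pocket_b (a point): Centre of the mouth of pocket b, level with the block's top (70 mm above the bench).
- paddle_a (a point): Middle of the upper face of lever a's black paddle (36 mm wide, 40 mm long), about 128 mm in front (-x) of the pocket's centre and 80 mm above the bench at rest, about 42 mm lower when fully down.
- paddle_b (a point): Middle of the upper face of lever b's black paddle (36 mm wide, 40 mm long), about 128 mm in front (-x) of the pocket's centre and 80 mm above the bench at rest, about 42 mm lower when fully down.
- lever_a (a joint): Angle of ejector lever a: 0 at rest (tip high), 0.55 rad fully down at its stop. It pivots at the block's -x face 55 mm above the bench; pushing the paddle down takes about 3 N and lifts the pellet in pocket a by 47 mm per rad, 26 mm in all. It stays where it is left.
- lever_b (a joint): Angle of ejector lever b: 0 at rest (tip high), 0.55 rad fully down at its stop. It pivots at the block's -x face 55 mm above the bench; pushing the paddle down takes about 3 N and lifts the pellet in pocket b by 47 mm per rad, 26 mm in all. It stays where it is left.
- pellet_a: Pressed, unfired ceramic pellet: grey disc 44 mm in diameter, 32 mm tall, about 80 g; fragile. At the start it sits in pocket a, its top flush with the block. Origin: centre of its underside, z up along its axis. May be absent, but one of the two is there.
- pellet_b: Pressed, unfired ceramic pellet: grey disc 44 mm in diameter, 32 mm tall, about 80 g; fragile. At the start it sits in pocket b, its top flush with the block. Origin: centre of its underside, z up along its axis. May be absent, but one of the two is there.
- bead_1: A white ceramic bead: a short round cylinder 22 mm in diameter and 22 mm tall, 22 g. Origin: centre of its lower end face (11 mm from its middle along its own z, which is its axis; it may lie on its side). At the start it is in the dipper; may be absent.
- bead_2: A white ceramic bead: a short round cylinder 22 mm in diameter and 22 mm tall, 22 g. Origin: centre of its lower end face (11 mm from its middle along its own z, which is its axis; it may lie on its side). At the start it is in the dipper; may be absent.
- bead_3: A white ceramic bead: a short round cylinder 22 mm in diameter and 22 mm tall, 22 g. Origin: centre of its lower end face (11 mm from its middle along its own z, which is its axis; it may lie on its side). At the start it is in the dipper; may be absent.
- bead_4: A white ceramic bead: a short round cylinder 22 mm in diameter and 22 mm tall, 22 g. Origin: centre of its lower end face (11 mm from its middle along its own z, which is its axis; it may lie on its side). At the start it is in the dipper; may be absent.
- bead_5: A white ceramic bead: a short round cylinder 22 mm in diameter and 22 mm tall, 22 g. Origin: centre of its lower end face (11 mm from its middle along its own z, which is its axis; it may lie on its side). At the start it is in the dipper; may be absent.
- bead_6: A white ceramic bead: a short round cylinder 22 mm in diameter and 22 mm tall, 22 g. Origin: centre of its lower end face (11 mm from its middle along its own z, which is its axis; it may lie on its side). At the start it is in the dipper; may be absent.
- bead_7: A white ceramic bead: a short round cylinder 22 mm in diameter and 22 mm tall, 22 g. Origin: centre of its lower end face (11 mm from its middle along its own z, which is its axis; it may lie on its side). At the start it is in the dipper; may be absent.
- bead_8: A white ceramic bead: a short round cylinder 22 mm in diameter and 22 mm tall, 22 g. Origin: centre of its lower end face (11 mm from its middle along its own z, which is its axis; it may lie on its side). At the start it stands loose on the bench on the robot's side of the sagger; may be absent.
- bead_9: A white ceramic bead: a short round cylinder 22 mm in diameter and 22 mm tall, 22 g. Origin: centre of its lower end face (11 mm from its middle along its own z, which is its axis; it may lie on its side). At the start it stands loose on the bench on the robot's side of the sagger; may be absent.
- bead_10: A white ceramic bead: a short round cylinder 22 mm in diameter and 22 mm tall, 22 g. Origin: centre of its lower end face (11 mm from its middle along its own z, which is its axis; it may lie on its side). At the start it stands loose on the bench on the robot's side of the sagger; may be absent.
- jar: Bystander: closed amber jar, 70 mm in diameter, 100 mm tall, behind the work. Origin: centre of its underside.
- mortar: Bystander: white ceramic bowl, 100 mm in diameter, 55 mm tall, behind the work. Origin: centre of its underside.
There are look-alikes about, which are no part of the job. Leave any black or pink look-alike of the pellet_b alone.

How it is judged:
By the outcome, as a careful person would: the job done as asked, in the order asked, and still so for the second after the job is handed in, with the robot touching nothing.
Of bead_1, bead_2, bead_3, bead_4, bead_5, bead_6, bead_7 only 4 to 7 are there at a start; the rules pass over those that are not, and their reading is None.
Of bead_8, bead_9, bead_10 only 2 to 3 are there at a start; the rules pass over those that are not, and their reading is None.
Of pellet_a, pellet_b only 1 to 2 are there at a start; the rules pass over those that are not, and their reading is None.
At some moment in a run one of bead_8, bead_9, bead_10 may be knocked a few centimetres aside while the robot is not near it.
It also fails if it takes over 210 s, if anything falls off the work surface, if the arm or the gripper's body presses on something with over 40 N, if the wrist force passes 120 N, or if a joint passes its speed limit or range.

ROBOT

A 6-joint arm with a two-finger parallel gripper is mounted at the origin on the work surface. World frame = base frame: x ahead of the robot, y to its left, z up, the work surface at z = 0. Lengths are in mm, angles in rad, forces in N, time in s.
With the tool pointing down it reaches from about 350 to 950 mm from the base axis. Payload 17.4 kg.
Tool frame: the origin (TCP) lies on the centre line of the jaws, within the pads' length; the fingertips stand robot.tips_ahead ahead of it and the grasp point (between the pads) is the TCP (robot.tips_ahead is the distance from the TCP to the fingertips, in mm); z points along the fingers, y is the direction in which the jaws open and shut (so a half turn about z gives the same grasp; the last joint's range is limited). The gripper opens to 93 mm and grips with 3 to 60 N. Pads are 15 mm wide; open, the fingers measure 128 mm over their backs; the gripper's body (75 mm by 188 mm) begins 65 mm behind the grasp point.
Start: joints at [-1.146, 0.116, 1.442, -0, 1.584, -0.038], TCP at [301.349, -604.004, 237.646] pointing down, gripper open.
Joint ranges: [-2.83, 2.83], [-0.83, 2.19], [0.07, 2.5], [-1.14, 4.28], [0.01, 3], [-2.97, 2.97]. Speed limits (rad/s): [1.89, 1.89, 2.22, 3.14, 3.14, 3.14].

INTERFACE

Orientations are given as [roll, pitch, yaw] about the fixed x, y, z axes, in that order (R = Rz(yaw) Ry(pitch) Rx(roll)).
In Python, from workcell import robot gives the robot as it stands.
- The arm moves only by the shell command python3 -m inch 'ROWS' [FORCE]. ROWS is JSON, a list of rows, each a list of 3 entries, a list of its own where there are three numbers: the shift along the tool's x, y, z in mm, then the turn, a rotation vector about the tool's x, y, z in degrees, then the finger opening in mm, from 0 to 93. A call has exactly 10 rows; each row shifts and turns the commanded pose from where the row before left it, along the tool's axes as they then stand; what a row does not reach is not made up. A row lasts 1/12 s, in which the tool goes at most 41.7 mm and 7.16 degrees, less where a joint would pass 70% of its speed; a pose out of reach is approached as far as the arm can. A call with a gripper value outside its range is refused whole. The fingers move at their own pace and stop on an object; FORCE is the grip in N (left out, the last holds). Time passes only in rows, so rows that do not move let the fingers close, or fill a call up. It gives the time, the measured TCP pose, the force and the opening at its end, in the units of the state.
- robot.get_obs(): the state, without advancing time (a new reading comes with each control period).
- robot.camera(name): name is "scene" or "side" or "wrist"; returns the picture (400x640x3 uint8, red, green, blue); there is no depth.
- robot.camera_params(name): a dict with "fovy" (degrees; the focal length in pixels is half the picture's height over the tangent of half this angle, whatever the lens; pixels are square), "cx", "cy" (the principal point, pixels), "position" and "orientation" of the camera in the world. Camera axes: x right, y down, z forward; pixel columns grow to the right and rows downward; lengths in mm; the calibration is good to about 2 mm. A picture is of the moment at which its call begins: read the wrist's pose just before it. camera_params takes no time and is no camera call; for the wrist camera it gives the pose at the moment of the call.
- robot.job_done(): hands the job in, once; it reports no verdict.
The state is a dict: "clock": time; "qpos": joint angles; "joint_velocities": joint speeds; "joint_efforts": joint torques, N m; "ee_pos": TCP position; "tool_rot": TCP orientation; "contact_force": force on the tool from outside, world axes, zero at the start; "ft_torque": the same for the moment, N m; "opening": finger opening in mm.
Only numpy, scipy, OpenCV 4.12 (cv2) and the standard library are available. Lean on these libraries where they do the work, as an engineer would, in place of code of your own. Each camera call takes 0.05 s, during which the arm holds its last target.

## Working session

There is one attempt and no reset: what is moved stays moved. The work goes in short steps, Python scripts to look and compute and a shell command to move; the robot and the scene stay as the last step left them, time stands still between calls to the robot, and variables do not carry over. Pictures are saved under pics/ and viewed, and the job is handed in when it is done.

```bash
ls; mkdir -p pics; python3 - <<'E'
from workcell import robot
import cv2
print(robot.get_obs()); print(robot.tips_ahead)
for n in ["scene","side","wrist"]:
    p=robot.camera_params(n); print(n,p)
    im=robot.camera(n); cv2.imwrite(f"pics/a_{n}.png",im[:,:,::-1])
E
```

```text
pics
{'clock': 0.0, 'qpos': array([-1.14575144e+00,  1.16504083e-01,  1.44226155e+00, -2.08588089e-05,
        1.58400500e+00, -3.77966025e-02]), 'joint_velocities': array([-1.56674023e-03,  1.80849097e-05,  9.08447499e-05, -1.93862755e-05,
       -8.88953490e-04,  8.80327712e-05]), 'joint_efforts': array([ 3.99352022e-03, -7.21249509e+01, -6.22606015e+01,  7.80689833e-02,
        2.34415306e-02, -8.81829828e-05]), 'ee_pos': array([ 301.29614213, -603.82135645,  236.89527365]), 'tool_rot': array([-3.14041473e+00, -2.36705435e-05,  4.62841217e-01]), 'contact_force': array([ 0.37193471, -0.01653209,  0.0405828 ]), 'ft_torque': array([ 0.05583403,  0.05852441, -0.00027243]), 'opening': 93.18455278888398}
19.0
scene {'fovy': 51.098043230190406, 'cx': 319.91931296708333, 'cy': 196.7373560536648, 'position': array([1644.6032888 , -139.50621119,  791.33693037]), 'orientation': array([-2.15376898, -0.0041242 ,  1.48337429])}
side {'fovy': 52.62300204430412, 'cx': 311.14482864717615, 'cy': 191.19109908376348, 'position': array([229.40517436, 539.14311062, 736.32933431]), 'orientation': array([-2.33570489,  0.01298408, -2.6205179 ])}
wrist {'fovy': 59.914205634433436, 'cx': 313.7031097743317, 'cy': 198.3605128872834, 'position': array([ 364.06081759, -572.41199492,  385.03094565]), 'orientation': array([ 2.8870884e+00,  4.7153506e-04, -1.1076305e+00])}
```

View pics/a_scene.png

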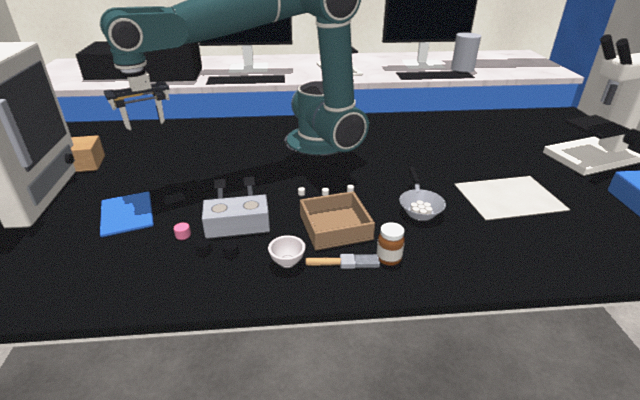

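View pics/a_side.png

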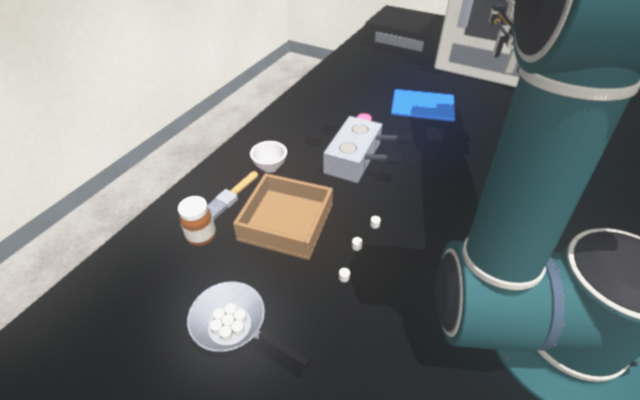

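View pics/a_wrist.png

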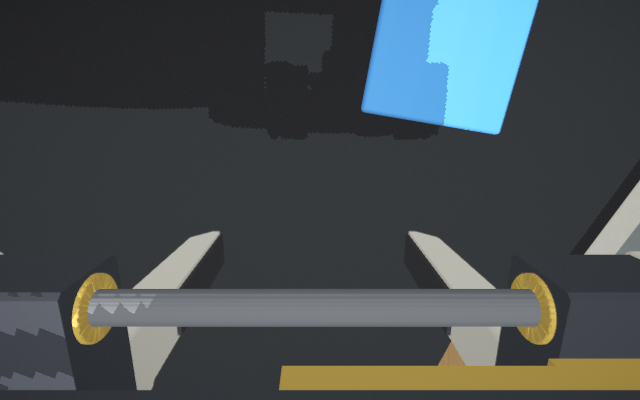

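```bash
cat > h.py <<'E'
import numpy as np, cv2
from scipy.spatial.transform import Rotation as Ro
from workcell import robot
def cam(n):
    p=robot.camera_params(n); f=200/np.tan(np.radians(p['fovy']/2))
    return dict(f=f,cx=p['cx'],cy=p['cy'],t=np.array(p['position']),R=Ro.from_euler('xyz',p['orientation']).as_matrix())
def ray(c,u,v):
    d=c['R']@np.array([(u-c['cx'])/c['f'],(v-c['cy'])/c['f'],1.]); return d/np.linalg.norm(d)
def onz(c,u,v,z):
    d=ray(c,u,v); return c['t']+d*(z-c['t'][2])/d[2]
def proj(c,P):
    q=c['R'].T@(np.asarray(P,float)-c['t']); return np.array([c['cx']+c['f']*q[0]/q[2],c['cy']+c['f']*q[1]/q[2]])
def shot(n,name,crop=None,k=1):
    im=robot.camera(n)[:,:,::-1].copy(); s=im
    if crop: x0,y0,x1,y1=crop; s=im[y0:y1,x0:x1]
    s=cv2.resize(s,None,fx=k,fy=k,interpolation=cv2.INTER_CUBIC); cv2.imwrite(f"pics/{name}.png",s); return im
E
python3 - <<'E'
import cv2
for n,(x0,y0,x1,y1) in {"scene":(170,160,450,280),"side":(180,100,400,380)}.items():
    im=cv2.imread(f"pics/a_{n}.png")[y0:y1,x0:x1]
    k=2.8 if n=="scene" else 2.1
    cv2.imwrite(f"pics/b_{n}.png",cv2.resize(im,None,fx=k,fy=k,interpolation=cv2.INTER_CUBIC))
E
python3 - <<'E'
from h import *
for n in ["scene","side"]:
    c=cam(n); im=cv2.imread(f"pics/a_{n}.png"); hsv=cv2.cvtColor(im,cv2.COLOR_BGR2HSV)
    w=((hsv[...,2]>190)&(hsv[...,1]<40)).astype(np.uint8)
    k,l,s,ce=cv2.connectedComponentsWithStats(w)
    for i in range(1,k):
        if 8<s[i,4]<900: 
            u,v=ce[i]; print(n,s[i],ce[i].round(1),onz(c,u,v,12)[:2].round(0))
E
```

```text
scene [419  42  36  24 714] [436.1  52.5] [-1324.   955.]
scene [625  53  15  22 190] [633.8  63.3] [-964. 2180.]
scene [612  55   8   9  44] [616.   59.8] [-1053.  2118.]
scene [425  70  25   1  25] [437.  70.] [-914.  826.]
scene [248  74  25   1  25] [260.  74.] [-913. -278.]
scene [434  85  11   2  13] [438.6  85.6] [-621.  740.]
scene [468  84  12   2  22] [473.6  84.5] [-625.  947.]
scene [ 0 99  4  3  9] [ 1.1 99.8] [ -574. -1597.]
scene [626 101  14  27 126] [633.9 117.2] [-100. 1527.]
scene [545 137  63  28 550] [574.6 147.5] [ 184. 1051.]
scene [615 136  25  29 220] [627.4 153. ] [ 248. 1235.]
scene [584 163  28  12 122] [594.9 168.4] [ 358. 1023.]
scene [  0 168  28  59 831] [  9.2 205.4] [  436. -1048.]
scene [348 185   6   7  26] [350.4 187.1] [415.  79.]
scene [411 185  23  29 351] [421.4 201.9] [526. 301.]
scene [298 187   7   8  32] [301.1 190.2] [421. -94.]
scene [322 188   7   4  23] [324.9 189.5] [423. -12.]
scene [381 223  23  17 295] [392.2 230.4] [669. 168.]
scene [268 236  37  24 683] [286.7 247.4] [ 722. -151.]
scene [341 254  15  10 133] [347.4 258.6] [783.  15.]
scene [620 325   6   6  11] [622.6 327.5] [1069.  614.]
scene [  0 360   3   5   9] [  1.2 361.9] [1043. -758.]
side [503  46   7   7  28] [505.6  49.6] [  340. -1202.]
side [594  94  14   6  50] [601.1  96.9] [ -10. -980.]
side [250 141  37  24 708] [268.  152.5] [ 802. -190.]
side [371 216   9  12  80] [375.3 220.8] [428. -97.]
side [188 225  24  17 239] [200.3 234.6] [767. 142.]
side [606 229  34  10  64] [622.1 232.4] [ -82. -341.]
side [352 237  10  12  85] [356.6 242.2] [439. -16.]
side [569 253  71  66 453] [599.4 290.9] [ -46. -142.]
side [474 267  72  22 367] [513.1 280.9] [111. -81.]
side [339 268  11  13 106] [344.1 273.6] [426.  75.]
side [559 364  66  16 220] [591.6 374.2] [-43.  51.]
```

View pics/b_scene.png

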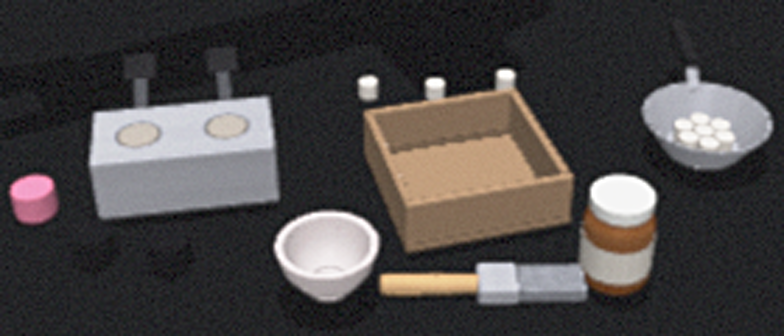

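View pics/b_side.png

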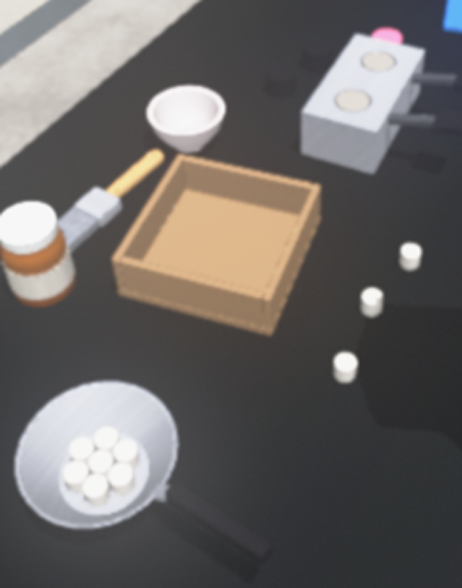

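```bash
python3 - <<'E'
from h import *
C={n:cam(n) for n in ["scene","side"]}
def P(n,x,y,z):
    if n=="scene": u,v=170+(x+.5)/2.8-.5,160+(y+.5)/2.8-.5
    else: u,v=180+(x+.5)/2.1-.5,100+(y+.5)/2.1-.5
    return onz(C[n],u,v,z)[:2].round(0)
print("sagger",[P("scene",*q,60) for q in [(366,110),(517,90),(572,178),(403,217)]])
print("sagger",[P("side",*q,60) for q in [(182,156),(320,184),(268,306),(117,258)]])
print("pel scene",[P("scene",*q,70) for q in [(138,135),(228,126)]])
print("pel side",[P("side",*q,70) for q in [(378,62),(353,100)]])
print("die scene",[P("scene",*q,70) for q in [(94,111),(270,98),(277,146),(91,161)]])
print("die side",[P("side",*q,70) for q in [(354,35),(425,48),(378,126),(303,111)]])
print("handle side",[P("side",*q,70) for q in [(165,490),(262,548)]])
print("handle scene",[P("scene",*q,65) for q in [(679,22),(692,68)]])
print("rim side L R T B",[P("side",*q,45) for q in [(15,455),(178,445),(105,382),(80,526)]])
print("rim scene",[P("scene",*q,45) for q in [(641,115),(770,118),(704,87),(706,150)]])
print("paddle scene",[P("scene",*q,80) for q in [(140,66),(222,60)]])
print("paddle side",[P("side",*q,80) for q in [(438,78),(413,118)]])
print("jar",P("side",30,220,100),P("scene",622,195,100),"mortar",P("side",186,112,55),P("scene",328,243,55))
E
```

```text
sagger [array([ 548., -102.]), array([520.,  74.]), array([692., 104.]), array([741., -75.])]
sagger [array([718., -67.]), array([ 550., -104.]), array([512.,  80.]), array([686., 103.])]
pel scene [array([ 591., -349.]), array([ 582., -253.])]
pel side [array([ 588., -344.]), array([ 581., -253.])]
die scene [array([ 540., -402.]), array([ 530., -209.]), array([ 624., -200.]), array([ 635., -392.])]
die side [array([ 645., -387.]), array([ 546., -405.]), array([ 531., -221.]), array([ 626., -203.])]
handle side [array([485., 296.]), array([390., 298.])]
handle scene [array([387., 301.]), array([497., 286.])]
rim side L R T B [array([631., 326.]), array([509., 246.]), array([608., 226.]), array([538., 348.])]
rim scene [array([561., 211.]), array([579., 356.]), array([509., 300.]), array([634., 265.])]
paddle scene [array([ 465., -359.]), array([ 459., -266.])]
paddle side [array([ 500., -336.]), array([ 496., -245.])]
jar [772. 131.] [775. 134.] mortar [ 766. -145.] [ 769. -150.]
```

```bash
python3 - <<'E'
import numpy as np
from scipy.spatial.transform import Rotation as Ro
def solve(R,q1,s):
    # R=Rz(q1)Ry(T)Rx(a)Rx(pi)Rz(q6-pi/2): Euler YXZ intrinsic
    M=Ro.from_euler('z',-q1)*R
    T,b,c=M.as_euler('YXZ')
    out=[]
    for T,b,c in [(T,b,c),(T+np.pi,np.pi-b,c+np.pi)]:
        a=b-np.pi; q5=np.pi/2+s*a
        w=lambda x:(x+np.pi)%(2*np.pi)-np.pi
        out.append((T, (w(q5)), w(c+np.pi/2)))
    return np.round(out,2)
for q1 in [-.1,.3]:
  for psi0 in [-.52,-.52+np.pi]:
    for side in [1,-1]:   # +: roll about dipper x direction
      for phi in [-.5,.5]:
        print('q1',q1,'yaw',phi,'side',side,'psi+pi',psi0>1)
        for th in [0,60,90,105,115]:
            h=np.array([np.cos(phi),np.sin(phi),0])
            R=Ro.from_rotvec(h*np.radians(th)*side)*Ro.from_euler('z',phi+(np.pi if psi0>1 else 0))*Ro.from_euler('x',np.pi)
            print(th,solve(R,q1,1).tolist())
E
```

```text
q1 -0.1 yaw -0.5 side 1 psi+pi False
0 [[3.14, -1.57, -1.17], [6.28, 1.57, 1.97]]
60 [[2.55, -2.49, -0.87], [5.69, 2.49, 2.27]]
90 [[1.57, -2.74, -0.0], [4.71, 2.74, -3.14]]
105 [[0.97, -2.67, 0.55], [4.11, 2.67, -2.59]]
115 [[0.7, -2.56, 0.79], [3.84, 2.56, -2.36]]
q1 -0.1 yaw 0.5 side 1 psi+pi False
0 [[3.14, -1.57, -2.17], [6.28, 1.57, 0.97]]
60 [[-2.37, -2.37, -2.51], [0.77, 2.37, 0.63]]
90 [[-1.57, -2.54, -3.14], [1.57, 2.54, 0.0]]
105 [[-1.13, -2.49, 2.78], [2.01, 2.49, -0.36]]
115 [[-0.88, -2.42, 2.59], [2.26, 2.42, -0.55]]
q1 -0.1 yaw -0.5 side -1 psi+pi False
0 [[3.14, -1.57, -1.17], [6.28, 1.57, 1.97]]
60 [[-2.55, -0.65, -0.87], [0.59, 0.65, 2.27]]
90 [[-1.57, -0.4, -0.0], [1.57, 0.4, -3.14]]
105 [[-0.97, -0.47, 0.55], [2.17, 0.47, -2.59]]
115 [[-0.7, -0.58, 0.79], [2.45, 0.58, -2.36]]
q1 -0.1 yaw 0.5 side -1 psi+pi False
0 [[3.14, -1.57, -2.17], [6.28, 1.57, 0.97]]
60 [[2.37, -0.77, -2.51], [5.51, 0.77, 0.63]]
90 [[1.57, -0.6, -3.14], [4.71, 0.6, 0.0]]
105 [[1.13, -0.65, 2.78], [4.27, 0.65, -0.36]]
115 [[0.88, -0.73, 2.59], [4.02, 0.73, -0.55]]
q1 -0.1 yaw -0.5 side 1 psi+
[... 2459 characters left out ...]
58, 1.19], [0.33, 2.58, -1.96]]
90 [[-1.57, -2.94, 0.0], [1.57, 2.94, -3.14]]
105 [[-0.64, -2.81, -0.91], [2.5, 2.81, 2.24]]
115 [[-0.4, -2.66, -1.12], [2.74, 2.66, 2.02]]
q1 0.3 yaw -0.5 side -1 psi+pi True
0 [[3.14, -1.57, 2.37], [6.28, 1.57, -0.77]]
60 [[-2.25, -0.92, 2.69], [0.89, 0.92, -0.45]]
90 [[-1.57, -0.8, -3.14], [1.57, 0.8, 0.0]]
105 [[-1.21, -0.83, -2.9], [1.93, 0.83, 0.25]]
115 [[-0.99, -0.89, -2.75], [2.15, 0.89, 0.39]]
q1 0.3 yaw 0.5 side -1 psi+pi True
0 [[3.14, -1.57, 1.37], [6.28, 1.57, -1.77]]
60 [[2.81, -0.56, 1.19], [5.95, 0.56, -1.96]]
90 [[1.57, -0.2, 0.0], [4.71, 0.2, -3.14]]
105 [[0.64, -0.33, -0.91], [3.78, 0.33, 2.24]]
115 [[0.4, -0.48, -1.12], [3.54, 0.48, 2.02]]
```

```bash
R='x'; python3 -m inch '[[[23.5,-30.4,-4.5],[0,0,0],93],[[23.5,-30.4,-4.5],[0,0,0],93],[[23.5,-30.4,-4.5],[0,0,0],93],[[23.5,-30.4,-4.5],[0,0,0],93],[[23.5,-30.4,-4.5],[0,0,0],93],[[23.5,-30.4,-4.5],[0,0,0],93],[[23.5,-30.4,-4.5],[0,0,0],93],[[23.5,-30.4,-4.5],[0,0,0],93],[[23.5,-30.4,-4.5],[0,0,0],93],[[23.5,-30.4,-4.5],[0,0,0],93]]' 60
python3 -m inch '[[[23.5,-30.4,-4.5],[0,0,0],93],[[23.5,-30.4,-4.5],[0,0,0],93],[[23.5,-30.4,-4.5],[0,0,0],93],[[23.5,-30.4,-4.5],[0,0,0],93],[[23.5,-30.4,-4.5],[0,0,0],93],[[23.5,-30.4,-4.5],[0,0,0],93],[[23.5,-30.4,-4.5],[0,0,0],93],[[23.5,-30.4,-4.5],[0,0,0],93],[[23.5,-30.4,-4.5],[0,0,0],93],[[23.5,-30.4,-4.5],[0,0,0],93]]'
```

```text
clock: 0.98
ee_pos: [375.6, -225.3, 282.8]
tool_rot: [3.141, -0.0, 0.462]
contact_force: [1.3, -0.5, -0.2]
opening: 93.2
clock: 1.82
ee_pos: [450.2, 152.0, 327.9]
tool_rot: [3.141, -0.0, 0.463]
contact_force: [1.2, -0.8, 0.6]
opening: 93.2
```

```bash
python3 -m inch '[[[0,0,0],[0,0,-7.1],93],[[0,0,0],[0,0,-7.1],93],[[0,0,0],[0,0,-7.1],93],[[0,0,0],[0,0,-7.1],93],[[0,0,0],[0,0,-7.1],93],[[0,0,0],[0,0,-7.1],93],[[0,0,0],[0,0,-7.1],93],[[0,0,0],[0,0,-7.1],93],[[0,0,0],[0,0,-7.1],93],[[0,0,0],[0,0,-7.1],93]]' >/dev/null
python3 -m inch '[[[0,0,0],[0,0,-7.1],93],[[0,0,0],[0,0,-7.1],93],[[0,0,0],[0,0,-7.1],93],[[0,0,0],[0,0,-7.1],93],[[0,0,0],[0,0,-7.1],93],[[0,0,0],[0,0,-7.1],93],[[0,0,0],[0,0,-7.1],93],[[0,0,0],[0,0,-7.1],93],[[0,0,0],[0,0,-7.1],93],[[0,0,0],[0,0,-7.1],93]]'
python3 - <<'E'
from h import *
print(robot.get_obs()['qpos'].round(2)); c=cam('wrist'); np.save('c1.npy',c,allow_pickle=True); shot('wrist','c1')
E
```

```text
clock: 3.48
ee_pos: [450.4, 149.9, 327.5]
tool_rot: [-3.142, -0.0, 2.947]
contact_force: [-0.2, 0.7, -0.4]
opening: 93.3
[ 0.27 -0.33  1.71  0.    1.76 -1.11]
```

View pics/c1.png

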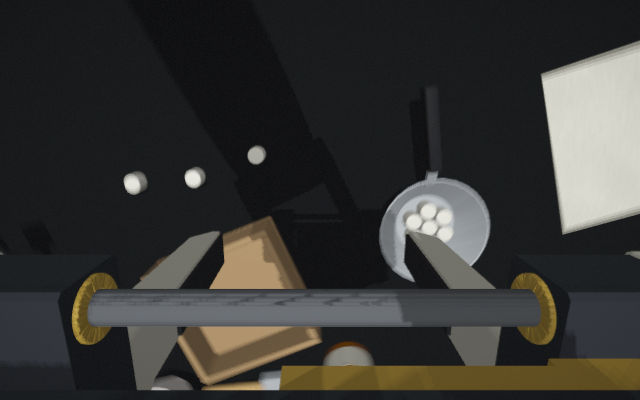

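```bash
python3 - <<'E'
from h import *
c=np.load('c1.npy',allow_pickle=True).item(); im=cv2.imread('pics/c1.png')
s=cv2.resize(im[70:300,350:520],None,fx=2.5,fy=2.5,interpolation=cv2.INTER_CUBIC); s=np.clip(s.astype(float)*2.2,0,255); cv2.imwrite('pics/c1b.png',s)
hsv=cv2.cvtColor(im,cv2.COLOR_BGR2HSV)
for z in [22]:
  for u,v in [(135,183),(194,178),(256,155)]: print('bead',onz(c,u,v,15)[:2].round(0))
g=((hsv[...,2]>95)).astype(np.uint8); g[:, :375]=0; g[:,500:]=0; g[280:]=0;g[:165]=0
ys,xs=np.where(g[:232]); print(xs.min(),xs.max(),ys.min())
E
```

```text
bead [432. -93.]
bead [441. -13.]
bead [427.  77.]
380 489 172[ WARN:0@0.852] global loadsave.cpp:1063 imwrite_ Unsupported depth image for selected encoder is fallbacked to CV_8U.
```

View pics/c1b.png

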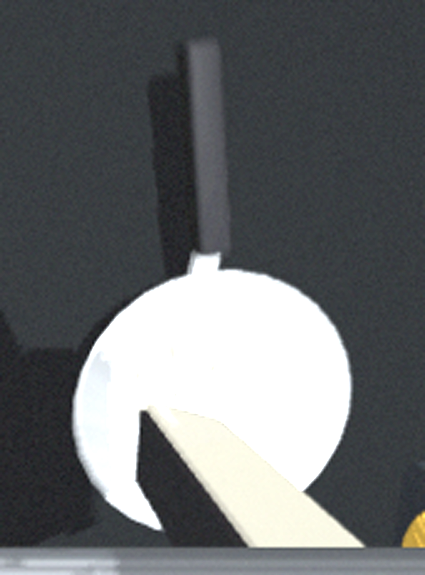

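```bash
python3 - <<'E'
from h import *
c=np.load('c1.npy',allow_pickle=True).item()
f=lambda x,y,z: onz(c,350+x/2.5,70+y/2.5,z)
A=f(206,42,70);B=f(215,250,70); print(A,B,np.linalg.norm(A-B)); d=(B-A)[:2];d/=np.linalg.norm(d); print('yaw',np.degrees(np.arctan2(d[1],d[0])))
print('cup',B[:2]+85*d, 'from A',A[:2]+185*d,'grip',(A[:2]+185*d+B[:2]+85*d)/2-98*d)
print('rim L,R,top', f(74,400,45)[:2],f(351,380,45)[:2],f(232,268,45)[:2])
E
```

```text
[385.58362064 297.76405358  70.        ] [479.97346666 291.77297725  70.        ] 94.57978656254744
yaw -3.6317840530781855
cup [564.80276478 286.38872436] from A [570.21209304 286.04538554] grip [469.70423813 292.42478181]
rim L,R,top [551.25063113 218.59541119] [568.1213713  362.00590579] [496.7827213  307.10182672]
```

```bash
python3 -m inch '[[[0.7,16,20.5],[0,0,0],93],[[0.7,16,20.5],[0,0,0],93],[[0.7,16,20.5],[0,0,0],93],[[0.7,16,20.5],[0,0,0],93],[[0.7,16,20.5],[0,0,0],93],[[0.7,16,20.5],[0,0,0],93],[[0.7,16,20.5],[0,0,0],93],[[0.7,16,20.5],[0,0,0],93],[[0.7,16.4,22],[0,0,0],93],[[0,0,0],[0,0,-7],93]]'
python3 - <<'E'
from h import *
c=cam('wrist'); np.save('c2.npy',c,allow_pickle=True); shot('wrist','c2')
E
```

```text
clock: 4.37
ee_pos: [471.7, 293.9, 136.8]
tool_rot: [-3.139, -0.005, 3.057]
contact_force: [0.0, -0.2, -1.0]
opening: 93.0
```

View pics/c2.png

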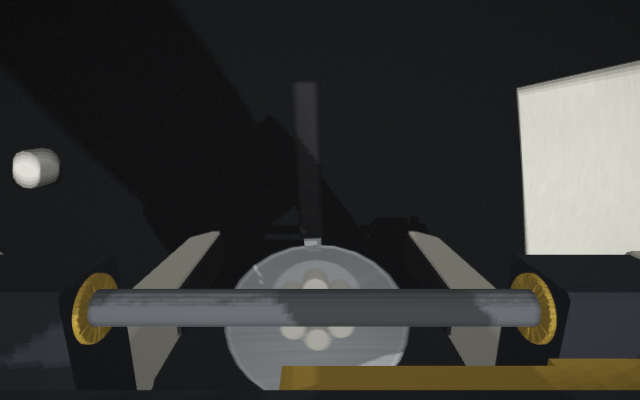

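```bash
python3 - <<'E'
from h import *
c=np.load('c2.npy',allow_pickle=True).item()
print(proj(c,(471.7,293.9,70)), onz(c,312,240,70), onz(c,305,82,70), robot.get_obs()['ee_pos'].round(1))
E
```

```text
[313.3088931  218.35708898] [486.53529643 291.78224718  70.        ] [387.40458233 296.091375    70.        ] [472.1 293.2 138.8]
```

```bash
python3 -m inch '[[[-2,-1,6],[0,0,-1.5],93],[[0,0,12],[0,0,0],93],[[0,0,12],[0,0,0],93],[[0,0,12],[0,0,0],93],[[0,0,12],[0,0,0],93],[[0,0,12],[0,0,0],93],[[0,0,12],[0,0,0],93],[[0,0,0],[0,0,0],60],[[0,0,0],[0,0,0],20],[[0,0,0],[0,0,0],5]]' 60
python3 -m inch '[[[0,0,0],[0,0,0],5],[[0,0,0],[0,0,0],5],[[0,0,0],[0,0,0],5],[[0,0,0],[0,0,0],5],[[0,0,0],[0,0,0],5],[[0,0,0],[0,0,0],5],[[0,0,0],[0,0,0],5],[[0,0,0],[0,0,0],5],[[0,0,0],[0,0,0],5],[[0,0,0],[0,0,0],5]]' 60
```

```text
clock: 5.25
ee_pos: [475.2, 291.6, 64.1]
tool_rot: [3.141, 0.0, 3.089]
contact_force: [-0.2, -0.9, 0.2]
opening: 77.8
clock: 6.08
ee_pos: [475.0, 291.4, 63.7]
tool_rot: [-3.142, 0.0, 3.089]
contact_force: [-0.7, -0.6, -1.2]
opening: 15.6
```

```bash
python3 -m inch '[[[0,0,-3],[0,0,0],5],[[0,0,-8],[0,0,0],5],[[0,0,-15],[0,0,0],5],[[0,0,-18],[0,0,0],5],[[0,0,-20],[0,0,0],5],[[0,0,-20],[0,0,0],5],[[0,0,-20],[0,0,0],5],[[0,0,-20],[0,0,0],5],[[0,0,-14],[0,0,0],5],[[0,0,-5],[0,0,0],5]]' 60
python3 - <<'E'
from h import *
shot('side','d1',(150,100,450,380),2); print(robot.get_obs()['ft_torque'].round(2),robot.get_obs()['ee_pos'].round(1))
c=cam('wrist'); shot('wrist','d1w')
E
```

```text
clock: 6.92
ee_pos: [475.3, 291.8, 209.4]
tool_rot: [3.14, 0.002, 3.09]
contact_force: [0.8, 0.2, -3.6]
opening: 15.7
[ 0.1   0.19 -0.02] [475.4 291.7 208.9]
```

View pics/d1.png

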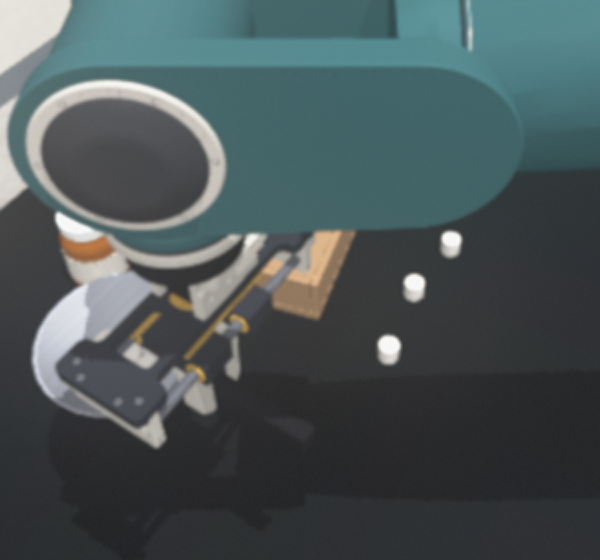

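View pics/d1w.png

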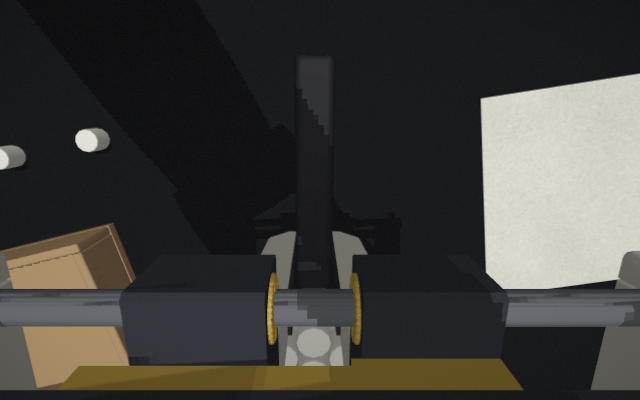

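```bash
python3 -m inch '[[[-3,-10,0],[0,0,0],5],[[-6,-20,0],[0,0,0],5],[[-8,-27,0],[0,0,0],5],[[-8,-27,0],[0,0,0],5],[[-8,-27,0],[0,0,0],5],[[-8,-27,0],[0,0,0],5],[[-8,-27,0],[0,0,0],5],[[-8,-27,0],[0,0,0],5],[[-8,-27,3],[0,0,0],5],[[-6.5,-19.6,3],[0,0,0],5]]' 60
python3 -m inch '[[[0,0,0.5],[0,0,2],5],[[0,0,0.5],[0,0,3],5],[[0,0,0.5],[0,0,4],5],[[0,0,0.5],[0,0,4],5],[[0,0,0.5],[0,0,4],5],[[0,0,0.5],[0,0,4],5],[[0,0,0],[0,0,3],5],[[0,0,0],[0,0,2],5],[[0,0,0],[0,0,1],5],[[0,0,0],[0,0,0],5]]' 60
python3 - <<'E'
from h import *
print(robot.get_obs()['qpos'].round(2));shot('scene','e1',(170,60,470,280),2.5); 
E
```

```text
clock: 7.85
ee_pos: [533.6, 46.8, 199.2]
tool_rot: [-3.141, -0.002, 3.089]
contact_force: [-0.8, 0.7, -2.9]
opening: 15.6
clock: 8.68
ee_pos: [533.5, 49.0, 196.5]
tool_rot: [-3.141, -0.001, 2.618]
contact_force: [0.6, -0.0, -3.9]
opening: 15.9
[ 0.04 -0.18  1.79 -0.    1.53 -1.  ]
```

View pics/e1.png

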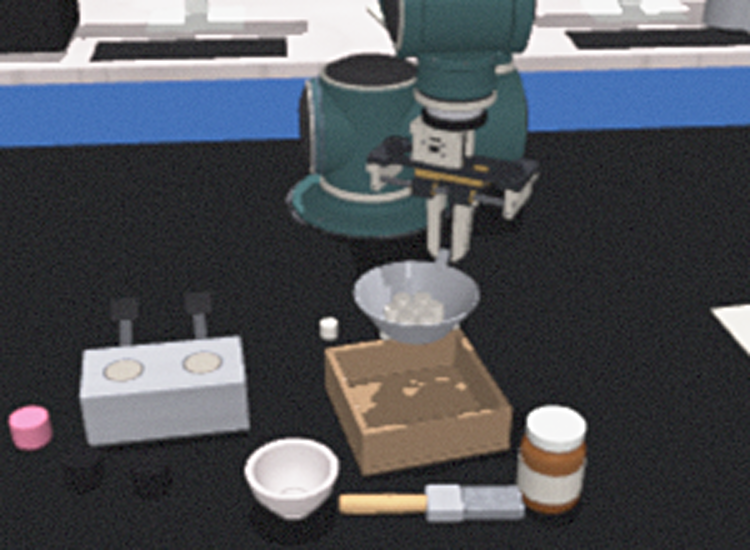

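```bash
python3 -m inch '[[[0,0,0],[2,0,0],5],[[0,0,0],[4,0,0],5],[[0,0,0],[5,0,0],5],[[0,0,0],[5,0,0],5],[[0,0,0],[5,0,0],5],[[0,0,0],[4,0,0],5],[[0,0,0],[3,0,0],5],[[0,0,0],[2,0,0],5],[[0,0,0],[0,0,0],5],[[0,0,0],[0,0,0],5]]' 60
python3 - <<'E'
from h import *
print(robot.get_obs()['qpos'].round(2))
E
```

```text
clock: 9.57
ee_pos: [534.0, 49.6, 197.2]
tool_rot: [-2.619, -0.001, 2.619]
contact_force: [0.7, -0.2, -3.0]
opening: 15.7
[ 0.24  0.05  1.64 -0.38  1.81 -0.84]
```

```bash
python3 -m inch '[[[0,0,0],[-3,0,0],5],[[0,0,0],[-5,0,0],5],[[0,0,0],[-7,0,0],5],[[0,0,0],[-7,0,0],5],[[0,0,0],[-7,0,0],5],[[0,0,0],[-7,0,0],5],[[0,0,0],[-7,0,0],5],[[0,0,0],[-5,0,0],5],[[0,0,0],[-5,0,0],5],[[0,0,0],[-5,0,0],5]]' 60
python3 - <<'E'
from h import *
print(robot.get_obs()['qpos'].round(2))
E
```

```text
clock: 10.4
ee_pos: [533.9, 48.6, 199.0]
tool_rot: [2.647, 0.004, 2.616]
contact_force: [-0.7, 0.2, -3.7]
opening: 15.6
[-0.2  -0.32  1.96  0.48  1.35 -1.32]
```

```bash
python3 -m inch '[[[0,0,0],[-4,0,0],5],[[0,0,0],[-4,0,0],5],[[0,0,0],[-4,0,0],5],[[0,0,0],[-3,0,0],5],[[0,0,0],[-3,0,0],5],[[0,0,0],[-3,0,0],5],[[0,0,0],[-3,0,0],5],[[0,0,0],[-3,0,0],5],[[0,0,0],[-2,0,0],5],[[0,0,0],[-1,0,0],5]]' 60
python3 - <<'E'
from h import *
print(robot.get_obs()['qpos'].round(2)); shot('scene','f1',(170,60,470,280),2.5)
E
```

```text
clock: 11.23
ee_pos: [533.6, 48.6, 197.5]
tool_rot: [2.128, 0.001, 2.616]
contact_force: [-0.6, -0.2, -2.1]
opening: 15.5
[-0.43 -0.31  2.12  1.04  1.36 -1.73]
```

View pics/f1.png

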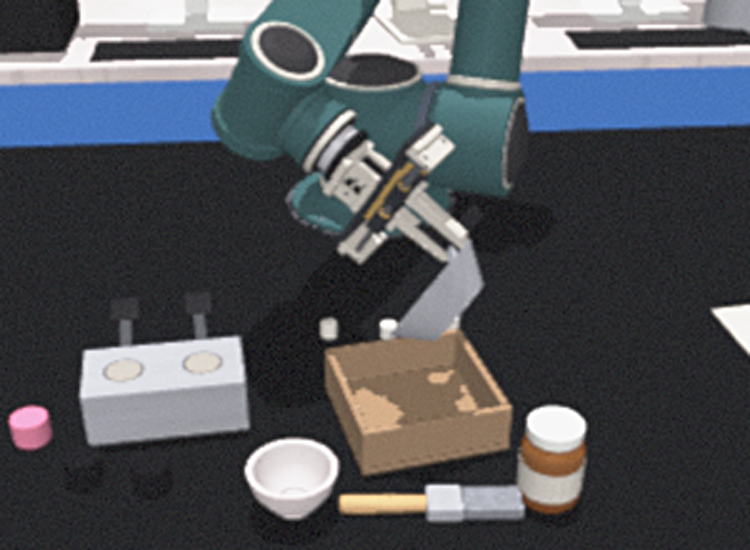

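```bash
python3 - <<'E'
from h import *
c=cam('scene')
for P in [(606,-21,128),(618,1,9),(618,1,60)]: print((proj(c,P)-[170,60])*2.5)
E
```

```text
[395.61975716 323.74963208]
[412.85411786 409.3266957 ]
[413.87126419 375.66632465]
```

```bash
python3 -m inch '[[[0,0,0],[-3,0,0],5],[[0,0,0],[-3,0,0],5],[[0,0,0],[-2,0,0],5],[[0,0,0],[-2,0,0],5],[[0,0,0],[-2,0,0],5],[[0,0,0],[-2,0,0],5],[[0,0,0],[-2,0,0],5],[[0,0,0],[-2,0,0],5],[[0,0,0],[-2,0,0],5],[[0,0,0],[-2,0,0],5]]' 60
python3 -m inch '[[[0,0,0],[-2,0,0],5],[[0,0,0],[-2,0,0],5],[[0,0,0],[-2,0,0],5],[[0,0,0],[-2,0,0],5],[[0,0,0],[-1,0,0],5],[[0,0,0],[-1,0,0],5],[[0,0,0],[-1,0,0],5],[[0,0,0],[-1,0,0],5],[[0,0,0],[-1,0,0],5],[[0,0,0],[-1,0,0],5]]' 60
python3 - <<'E'
from h import *
print(robot.get_obs()['qpos'].round(2)); shot('scene','f2',(170,60,470,280),2.5)
E
```

```text
clock: 12.12
ee_pos: [534.1, 49.2, 198.3]
tool_rot: [1.745, 0.002, 2.618]
contact_force: [0.2, -0.0, -2.1]
opening: 15.7
clock: 12.95
ee_pos: [534.0, 49.5, 197.8]
tool_rot: [1.5, 0.0, 2.618]
contact_force: [-0.3, -0.4, -1.3]
opening: 15.5
[-0.52 -0.06  2.23  1.63  1.61 -2.17]
```

View pics/f2.png

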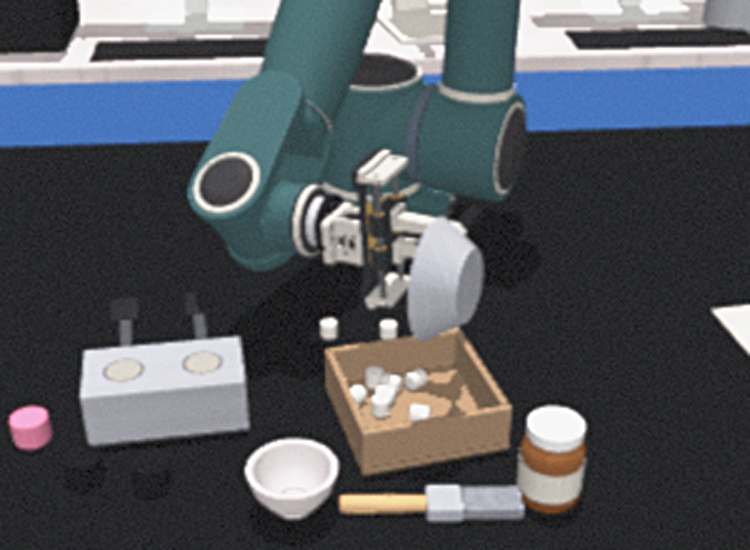

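```bash
python3 -m inch '[[[0,0,0],[-3,0,0],5],[[0,0,0],[-3,0,0],5],[[0,0,0],[-3,0,0],5],[[0,0,0],[-3,0,0],5],[[0,0,0],[-2,0,0],5],[[0,0,0],[0,0,0],5],[[0,0,0],[3,0,0],5],[[0,0,0],[-3,0,0],5],[[0,0,0],[0,0,0],5],[[0,0,0],[0,0,0],5]]' 60
python3 - <<'E'
from h import *
print(robot.get_obs()['qpos'].round(2)); shot('scene','f3',(280,170,390,250),7)
E
```

```text
clock: 13.83
ee_pos: [534.0, 49.6, 197.4]
tool_rot: [1.258, -0.001, 2.619]
contact_force: [0.4, -0.3, -0.3]
opening: 15.5
[-0.49  0.1   2.23  1.82  1.76 -2.31]
```

View pics/f3.png

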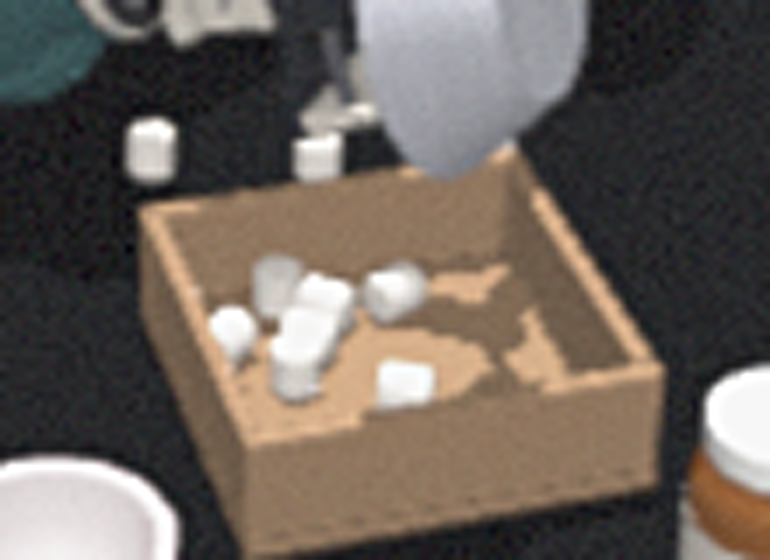

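```bash
python3 -m inch '[[[0,0,0],[3,0,0],5],[[0,0,0],[5,0,0],5],[[0,0,0],[6,0,0],5],[[0,0,0],[6,0,0],5],[[0,0,0],[6,0,0],5],[[0,0,0],[6,0,0],5],[[0,0,0],[6,0,0],5],[[0,0,0],[6,0,0],5],[[0,0,0],[6,0,0],5],[[0,0,0],[6,0,0],5]]' 60 >/dev/null
python3 -m inch '[[[0,0,0],[6,0,0],5],[[0,0,0],[6,0,0],5],[[0,0,0],[6,0,0],5],[[0,0,0],[6,0,0],5],[[0,0,0],[6,0,0],5],[[0,0,0],[6,0,0],5],[[0,0,0],[6,0,0],5],[[0,0,0],[5,0,0],5],[[0,0,0],[3,0,0],5],[[0,0,0],[2,0,0],5]]' 60
python3 - <<'E'
from h import *
print(robot.get_obs()['qpos'].round(2)); shot('scene','f4',(170,60,470,280),2.5)
E
```

```text
clock: 15.55
ee_pos: [534.2, 49.9, 198.2]
tool_rot: [-3.139, 0.002, 2.619]
contact_force: [0.4, -0.2, -2.1]
opening: 15.4
[ 0.05 -0.18  1.79 -0.    1.53 -1.  ]
```

View pics/f4.png

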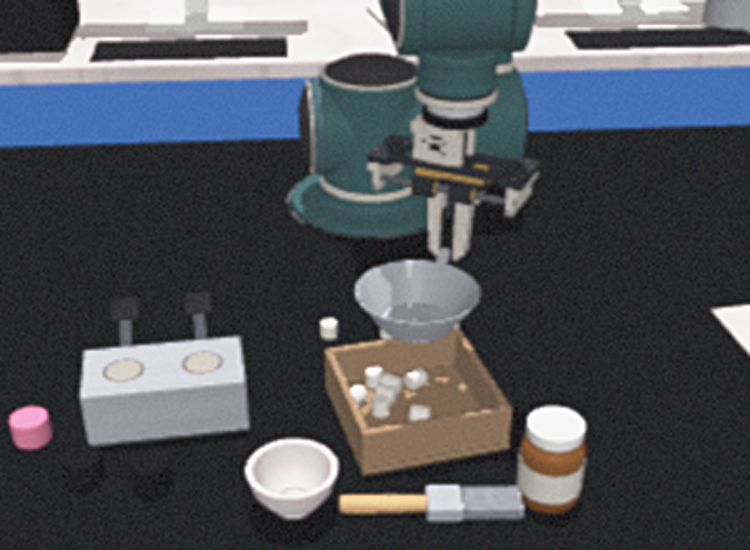

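```bash
python3 -m inch '[[[8,9,0],[0,0,0],5],[[19,20,0],[0,0,0],5],[[19,20,0],[0,0,0],5],[[19,20,0],[0,0,0],5],[[19,20,0],[0,0,0],5],[[19,20,0],[0,0,0],5],[[19,20,0],[0,0,0],5],[[19,20,0],[0,0,0],5],[[19,20,0],[0,0,0],5],[[12,11,0],[0,0,0],5]]' 60 >/dev/null
python3 -m inch '[[[0,0,5],[0,0,-5],5],[[0,0,12],[0,0,-6],5],[[0,0,15],[0,0,-6],5],[[0,0,15],[0,0,-5],5],[[0,0,15],[0,0,-5],5],[[0,0,15],[0,0,0],5],[[0,0,15],[0,0,0],5],[[0,0,12],[0,0,0],5],[[0,0,8],[0,0,0],5],[[0,0,0],[0,0,0],5]]' 60
python3 - <<'E'
from h import *
shot('scene','g1',(370,130,480,240),5);o=robot.get_obs();print(o['ee_pos'],o['contact_force'])
E
```

```text
clock: 17.27
ee_pos: [474.3, 291.0, 84.2]
tool_rot: [-3.141, -0.002, 3.089]
contact_force: [-0.3, 0.1, -2.0]
opening: 15.5
[474.65442082 291.2265316   85.31126309] [ 0.05859607  0.14777702 -1.42804086]
```

View pics/g1.png

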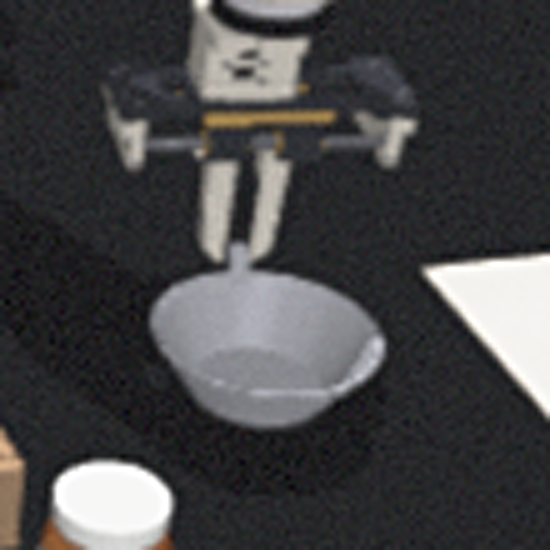

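Lower slowly until contact.

```bash
python3 -m inch '[[[0,0,3],[0,0,0],5],[[0,0,3],[0,0,0],5],[[0,0,3],[0,0,0],5],[[0,0,3],[0,0,0],5],[[0,0,2],[0,0,0],5],[[0,0,2],[0,0,0],5],[[0,0,1],[0,0,0],5],[[0,0,1],[0,0,0],5],[[0,0,0],[0,0,0],5],[[0,0,0],[0,0,0],5]]' 60
```

```text
clock: 18.15
ee_pos: [474.9, 291.4, 67.7]
tool_rot: [3.142, 0.0, 3.09]
contact_force: [-1.0, -0.1, -2.2]
opening: 15.2
```

```bash
python3 -m inch '[[[0,0,1],[0,0,0],5],[[0,0,1],[0,0,0],5],[[0,0,0.5],[0,0,0],5],[[0,0,0.5],[0,0,0],5],[[0,0,0.5],[0,0,0],5],[[0,0,0],[0,0,0],5],[[0,0,0],[0,0,0],5],[[0,0,0],[0,0,0],5],[[0,0,0],[0,0,0],5],[[0,0,0],[0,0,0],5]]' 60
```

```text
clock: 18.98
ee_pos: [474.9, 291.4, 64.2]
tool_rot: [3.142, 0.0, 3.09]
contact_force: [0.9, 0.1, -2.4]
opening: 15.4
```

```bash
python3 -m inch '[[[0,0,0.5],[0,0,0],5],[[0,0,0.5],[0,0,0],5],[[0,0,0],[0,0,0],5],[[0,0,0],[0,0,0],5],[[0,0,0],[0,0,0],22],[[0,0,0],[0,0,0],30],[[0,0,0],[0,0,0],45],[[0,0,0],[0,0,0],60],[[0,0,0],[0,0,0],60],[[0,0,0],[0,0,0],60]]' 60
python3 -m inch '[[[0,0,-5],[0,0,0],60],[[0,0,-15],[0,0,0],60],[[0,0,-25],[0,0,0],60],[[0,0,-30],[0,0,0],60],[[0,0,-30],[0,0,0],60],[[0,0,-20],[0,0,0],60],[[0,0,-15],[0,0,0],60],[[0,0,0],[0,0,0],60],[[0,0,0],[0,0,0],60],[[0,0,0],[0,0,0],60]]' 40
python3 - <<'E'
from h import *
shot('wrist','g2');np.save('c3.npy',cam('wrist'),allow_pickle=True)
shot('side','g3')
E
```

```text
clock: 19.82
ee_pos: [474.9, 291.3, 63.1]
tool_rot: [-3.142, -0.0, 3.089]
contact_force: [-0.0, -0.1, -0.6]
opening: 50.5
clock: 20.65
ee_pos: [474.6, 291.1, 201.6]
tool_rot: [-3.141, -0.002, 3.089]
contact_force: [-0.7, -0.0, -0.7]
opening: 59.6
```

View pics/g2.png

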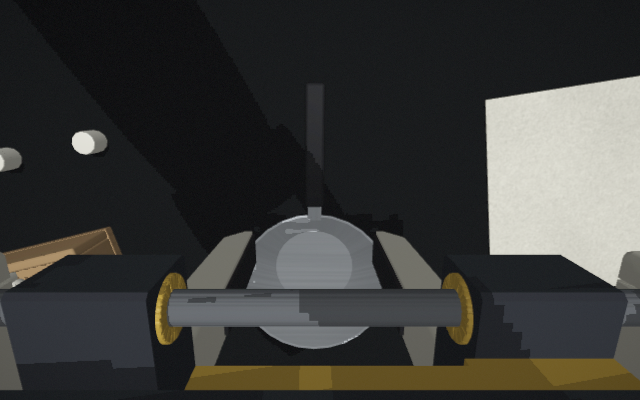

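View pics/g3.png

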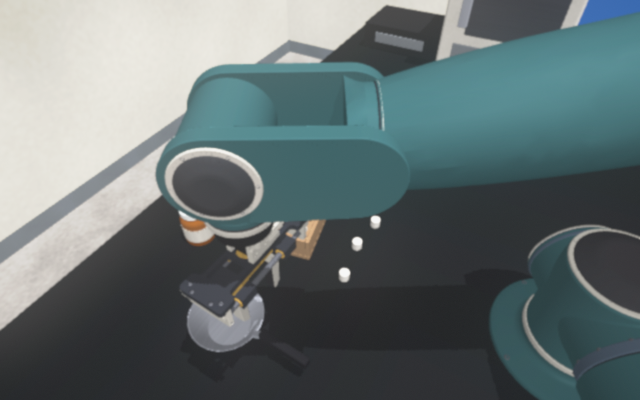

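```bash
python3 -m inch '[[[4,-12,0],[0,0,0],50],[[4,-26,0],[0,0,0],50],[[4,-26,6],[0,0,0],50],[[4,-26,15],[0,0,0],50],[[4,-26,18],[0,0,0],50],[[4,-26,18],[0,0,0],50],[[4,-26,18],[0,0,0],50],[[4,-26,18],[0,0,0],50],[[4,-18,14],[0,0,0],50],[[1.3,-5.2,4],[0,0,0],50]]' 40
python3 - <<'E'
from h import *
c=cam('wrist');im=shot('wrist','h1')
hsv=cv2.cvtColor(im,cv2.COLOR_BGR2HSV)
print(robot.get_obs()['ee_pos'].round(1))
np.save('c4.npy',c,allow_pickle=True)
E
```

```text
clock: 21.58
ee_pos: [424.3, 74.0, 89.3]
tool_rot: [-3.141, -0.003, 3.088]
contact_force: [-0.6, 0.3, 0.1]
opening: 50.0
[424.7  74.5  90. ]
```

View pics/h1.png

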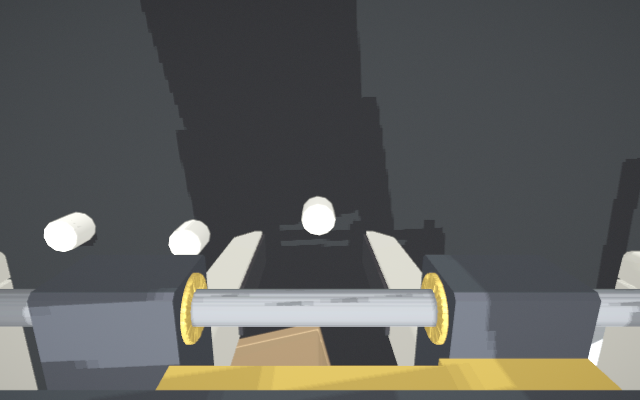

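```bash
python3 - <<'E'
from h import *
c=np.load('c4.npy',allow_pickle=True).item()
for u,v in [(318.5,217),(184,242),(64,236)]: print(onz(c,u,v,22)[:2].round(1))
E
```

```text
[423.9  77.6]
[436.5 -12.4]
[428.1 -91. ]
```

```bash
python3 -m inch '[[[0,3,5],[0,0,0],50],[[0,0,10],[0,0,0],50],[[0,0,12],[0,0,0],50],[[0,0,12],[0,0,0],50],[[0,0,12],[0,0,0],50],[[0,0,10],[0,0,0],50],[[0,0,6],[0,0,0],50],[[0,0,1],[0,0,0],50],[[0,0,0],[0,0,0],30],[[0,0,0],[0,0,0],15]]' 20
python3 -m inch '[[[0,0,0],[0,0,0],10],[[0,0,0],[0,0,0],10],[[0,0,0],[0,0,0],10],[[0,0,0],[0,0,0],10],[[0,0,-5],[0,0,0],10],[[0,0,-15],[0,0,0],10],[[0,0,-25],[0,0,0],10],[[0,0,-30],[0,0,0],10],[[0,0,-25],[0,0,0],10],[[0,0,-10],[0,0,0],10]]' 20
```

```text
clock: 22.47
ee_pos: [426.8, 79.4, 24.5]
tool_rot: [3.142, 0.0, 3.09]
contact_force: [-0.5, -0.9, 0.5]
opening: 40.7
clock: 23.3
ee_pos: [427.4, 79.5, 138.1]
tool_rot: [3.141, 0.004, 3.09]
contact_force: [0.2, 0.2, 0.8]
opening: 21.4
```

```bash
python3 - <<'E'
from h import *
c=cam('scene')
f=lambda x,y,z: onz(c,280+x/7,170+y/7,z)[:2].round(0)
for q in [(277,285),(325,298),(308,330),(295,370),(232,333),(395,290),(405,383)]: print(q,f(*q,20))
print('rim',[f(*q,60) for q in [(140,208),(515,150),(660,372),(248,445)]])
E
```

```text
(277, 285) [560. -42.]
(325, 298) [572. -22.]
(308, 330) [596. -32.]
(295, 370) [625. -40.]
(232, 333) [595. -66.]
(395, 290) [568.  11.]
(405, 383) [638.   7.]
rim [array([ 552., -103.]), array([518.,  72.]), array([691., 105.]), array([726., -69.])]
```

```bash
python3 -m inch '[[[-12,-5,0],[0,0,0],10],[[-25,-12,0],[0,0,0],10],[[-27,-12,0],[0,0,0],10],[[-27,-12,0],[0,0,0],10],[[-27,-12,0],[0,0,0],10],[[-27,-12,0],[0,0,0],10],[[-27,-12,0],[0,0,0],10],[[-27,-12,0],[0,0,0],10],[[-20,-10,0],[0,0,0],10],[[-9.6,-4.4,0],[0,0,0],10]]' 20
python3 -m inch '[[[0,0,8],[0,0,0],10],[[0,0,15],[0,0,0],10],[[0,0,18],[0,0,0],10],[[0,0,18],[0,0,0],10],[[0,0,18],[0,0,0],10],[[0,0,12],[0,0,0],10],[[0,0,6],[0,0,0],10],[[0,0,2],[0,0,0],10],[[0,0,0],[0,0,0],10],[[0,0,0],[0,0,0],10]]' 20
python3 - <<'E'
from h import *
shot('scene','i1',(280,120,390,250),4.5)
E
```

```text
clock: 24.13
ee_pos: [650.9, -37.1, 132.9]
tool_rot: [-3.141, -0.001, 3.089]
contact_force: [-0.5, 0.5, -0.1]
opening: 21.5
clock: 24.97
ee_pos: [649.7, -35.7, 38.0]
tool_rot: [-3.142, 0.001, 3.09]
contact_force: [0.1, 0.1, 0.5]
opening: 21.2
```

View pics/i1.png

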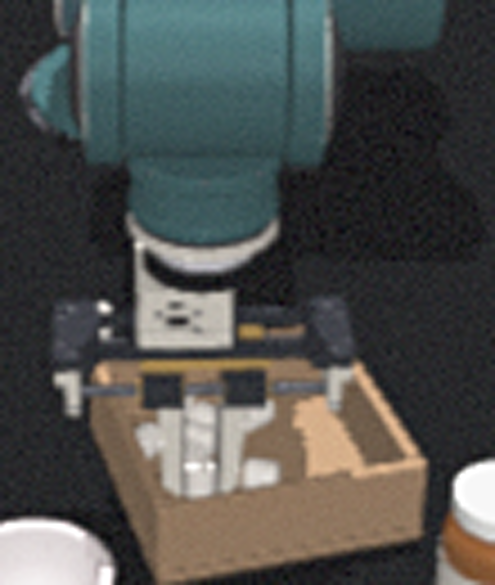

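Release and lift.

```bash
python3 -m inch '[[[0,0,0],[0,0,0],26],[[0,0,0],[0,0,0],28],[[0,0,0],[0,0,0],28],[[0,0,0],[0,0,0],28],[[0,0,-8],[0,0,0],28],[[0,0,-15],[0,0,0],28],[[0,0,-25],[0,0,0],28],[[0,0,-25],[0,0,0],40],[[0,0,-20],[0,0,0],50],[[0,0,-7],[0,0,0],50]]' 20
python3 - <<'E'
from h import *
c=cam('scene');im=shot('scene','i2',(280,170,390,250),7)
c2=cam('side');im=shot('side','i3',(320,190,420,300),5)
E
```

```text
clock: 25.85
ee_pos: [650.6, -35.9, 142.4]
tool_rot: [-3.141, 0.005, 3.09]
contact_force: [-0.1, -0.6, 0.9]
opening: 43.3
```

View pics/i2.png

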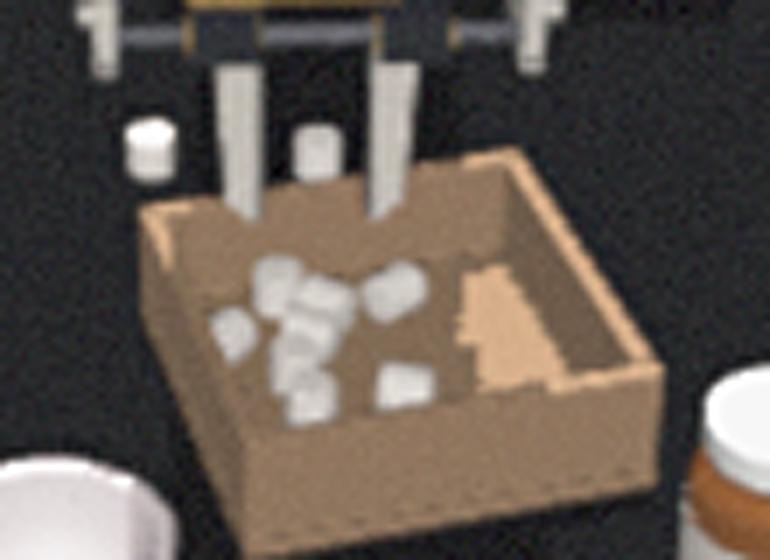

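View pics/i3.png

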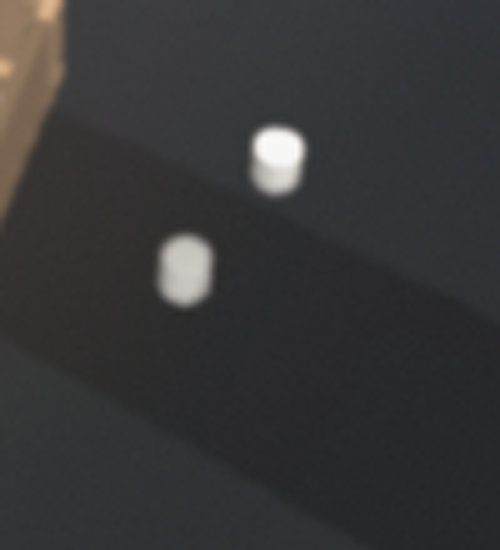

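```bash
python3 - <<'E'
from h import *
c=cam('side')
for x,y in [(278,147),(186,251)]: print(onz(c,320+x/5,190+y/5,22)[:2].round(1))
print(robot.get_obs()['ee_pos'])
E
```

```text
[426.3 -92.3]
[437.3 -13.6]
[650.08473038 -35.83143848 139.48114983]
```

```bash
python3 -m inch '[[[12,0.5,0],[0,0,0],50],[[26,1.5,0],[0,0,0],50],[[28,1.5,0],[0,0,0],50],[[28,1.5,0],[0,0,0],50],[[28,1.5,0],[0,0,0],50],[[28,1.5,0],[0,0,0],50],[[28,1.5,0],[0,0,0],50],[[20,1.5,10],[0,0,0],50],[[11,1,15],[0,0,0],50],[[5,0,15],[0,0,0],50]]' 20
python3 - <<'E'
from h import *
c=cam('wrist');im=shot('wrist','j1');np.save('c5.npy',c,allow_pickle=True);print(robot.get_obs()['ee_pos'])
E
```

```text
clock: 26.78
ee_pos: [434.7, -12.4, 95.9]
tool_rot: [3.142, -0.0, 3.09]
contact_force: [-0.3, 1.3, -0.1]
opening: 50.3
[433.4622895  -12.35067772  92.68898586]
```

View pics/j1.png

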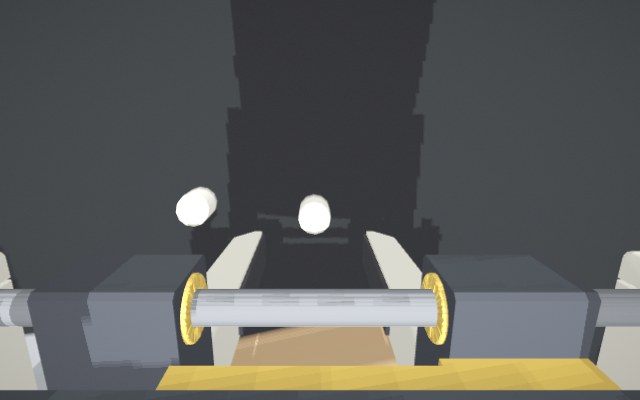

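```bash
python3 - <<'E'
from h import *
c=np.load('c5.npy',allow_pickle=True).item()
for u,v in [(314.5,216),(193,209)]: print(onz(c,u,v,22)[:2].round(1))
E
python3 -m inch '[[[-1,-1,5],[0,0,0],50],[[0,0,10],[0,0,0],50],[[0,0,12],[0,0,0],50],[[0,0,12],[0,0,0],50],[[0,0,12],[0,0,0],50],[[0,0,10],[0,0,0],50],[[0,0,6],[0,0,0],50],[[0,0,1],[0,0,0],50],[[0,0,0],[0,0,0],30],[[0,0,0],[0,0,0],15]]' 20
python3 -m inch '[[[0,0,0],[0,0,0],10],[[0,0,0],[0,0,0],10],[[0,0,0],[0,0,0],10],[[0,0,0],[0,0,0],10],[[0,0,-5],[0,0,0],10],[[0,0,-15],[0,0,0],10],[[0,0,-25],[0,0,0],10],[[0,0,-30],[0,0,0],10],[[0,0,-25],[0,0,0],10],[[0,0,-10],[0,0,0],10]]' 20
```

```text
[435.7 -11.4]
[426.7 -92. ]
clock: 27.67
ee_pos: [437.5, -13.7, 29.6]
tool_rot: [3.142, 0.0, 3.089]
contact_force: [-0.2, 0.6, 0.3]
opening: 41.1
clock: 28.5
ee_pos: [438.2, -13.8, 143.1]
tool_rot: [-3.141, 0.004, 3.09]
contact_force: [-0.5, 0.2, 0.8]
opening: 21.2
```

```bash
python3 -m inch '[[[-14,-0.5,0],[0,0,0],10],[[-26,-0.5,0],[0,0,0],10],[[-28,-0.5,0],[0,0,0],10],[[-28,-0.5,0],[0,0,0],10],[[-28,-0.5,0],[0,0,0],10],[[-28,-0.5,0],[0,0,0],10],[[-28,-0.5,0],[0,0,0],10],[[-28,-0.5,0],[0,0,0],10],[[-20,-0.5,0],[0,0,0],10],[[-7.6,-1,0],[0,0,0],10]]' 20
python3 -m inch '[[[0,0,8],[0,0,0],10],[[0,0,15],[0,0,0],10],[[0,0,18],[0,0,0],10],[[0,0,18],[0,0,0],10],[[0,0,18],[0,0,0],10],[[0,0,12],[0,0,0],10],[[0,0,6],[0,0,0],10],[[0,0,2],[0,0,0],10],[[0,0,0],[0,0,0],10],[[0,0,0],[0,0,0],10]]' 20
python3 -m inch '[[[0,0,0],[0,0,0],26],[[0,0,0],[0,0,0],28],[[0,0,0],[0,0,0],28],[[0,0,0],[0,0,0],28],[[0,0,-8],[0,0,0],28],[[0,0,-15],[0,0,0],28],[[0,0,-25],[0,0,0],28],[[0,0,-25],[0,0,0],40],[[0,0,-20],[0,0,0],50],[[0,0,-7],[0,0,0],50]]' 20
python3 - <<'E'
from h import *
c=cam('scene');im=shot('scene','k2',(280,170,390,250),7)
E
```

```text
clock: 29.33
ee_pos: [673.9, -31.6, 137.8]
tool_rot: [3.142, -0.001, 3.09]
contact_force: [-0.8, -0.5, 0.5]
opening: 21.4
clock: 30.17
ee_pos: [672.5, -31.5, 43.0]
tool_rot: [-3.142, 0.001, 3.089]
contact_force: [-0.4, 0.2, -1.3]
opening: 20.9
clock: 31.0
ee_pos: [673.5, -31.6, 147.5]
tool_rot: [-3.141, 0.005, 3.09]
contact_force: [0.1, 1.1, 0.3]
opening: 43.2
```

View pics/k2.png

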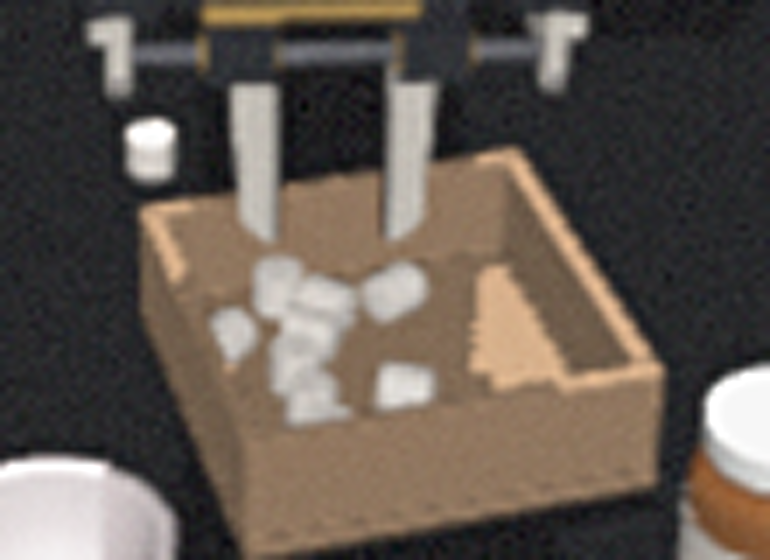

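```bash
python3 -m inch '[[[14,-4,0],[0,0,0],50],[[28,-8,0],[0,0,0],50],[[31,-9,0],[0,0,0],50],[[31,-9,0],[0,0,0],50],[[31,-9,0],[0,0,0],50],[[31,-9,0],[0,0,0],50],[[31,-9,0],[0,0,0],50],[[24,-8,12],[0,0,0],50],[[15,-6,18],[0,0,0],50],[[6,-3,20],[0,0,0],50]]' 20
python3 - <<'E'
from h import *
c=cam('wrist');im=shot('wrist','l1');np.save('c5.npy',c,allow_pickle=True);print(robot.get_obs()['ee_pos'])
E
```

```text
clock: 31.88
ee_pos: [425.2, -93.2, 91.8]
tool_rot: [-3.141, 0.001, 3.089]
contact_force: [0.7, -0.0, -0.5]
opening: 50.1
[423.51140268 -92.9000017   87.35407169]
```

View pics/l1.png

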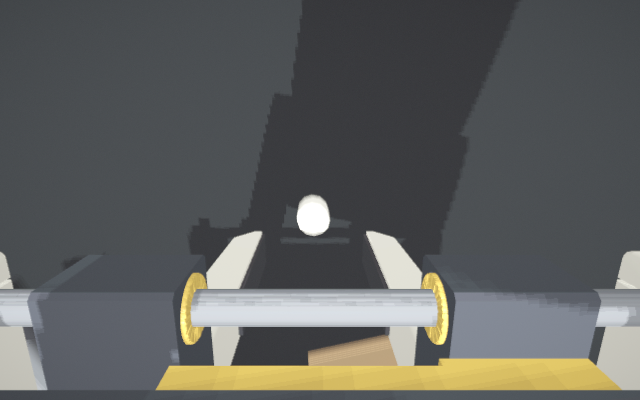

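Centred in the jaws at (313,216), same look as before. Grasp.

```bash
python3 -m inch '[[[0,0,5],[0,0,0],50],[[0,0,10],[0,0,0],50],[[0,0,12],[0,0,0],50],[[0,0,12],[0,0,0],50],[[0,0,12],[0,0,0],50],[[0,0,8],[0,0,0],50],[[0,0,4],[0,0,0],50],[[0,0,0],[0,0,0],50],[[0,0,0],[0,0,0],30],[[0,0,0],[0,0,0],15]]' 20
python3 -m inch '[[[0,0,0],[0,0,0],10],[[0,0,0],[0,0,0],10],[[0,0,0],[0,0,0],10],[[0,0,0],[0,0,0],10],[[0,0,-5],[0,0,0],10],[[0,0,-15],[0,0,0],10],[[0,0,-25],[0,0,0],10],[[0,0,-30],[0,0,0],10],[[0,0,-25],[0,0,0],10],[[0,0,-10],[0,0,0],10]]' 20
```

```text
clock: 32.77
ee_pos: [427.1, -92.8, 29.7]
tool_rot: [-3.141, 0.001, 3.089]
contact_force: [-0.2, 0.3, -0.5]
opening: 41.0
clock: 33.6
ee_pos: [427.6, -93.0, 143.1]
tool_rot: [-3.141, 0.004, 3.09]
contact_force: [0.6, -0.8, 0.7]
opening: 21.3
```

```bash
python3 -m inch '[[[-14,5,0],[0,0,0],10],[[-28,11,0],[0,0,0],10],[[-31,12,0],[0,0,0],10],[[-31,12,0],[0,0,0],10],[[-31,12,0],[0,0,0],10],[[-31,12,0],[0,0,0],10],[[-31,12,0],[0,0,0],10],[[-29,12,0],[0,0,0],10],[[-21,8,0],[0,0,0],10],[[-10,4,0],[0,0,0],10]]' 20
python3 -m inch '[[[0,0,8],[0,0,0],10],[[0,0,15],[0,0,0],10],[[0,0,18],[0,0,0],10],[[0,0,18],[0,0,0],10],[[0,0,18],[0,0,0],10],[[0,0,12],[0,0,0],10],[[0,0,6],[0,0,0],10],[[0,0,2],[0,0,0],10],[[0,0,0],[0,0,0],10],[[0,0,0],[0,0,0],10]]' 20
python3 -m inch '[[[0,0,0],[0,0,0],26],[[0,0,0],[0,0,0],28],[[0,0,0],[0,0,0],28],[[0,0,0],[0,0,0],28],[[0,0,-8],[0,0,0],28],[[0,0,-15],[0,0,0],28],[[0,0,-25],[0,0,0],28],[[0,0,-25],[0,0,0],40],[[0,0,-25],[0,0,0],50],[[0,0,-25],[0,0,0],50]]' 20
```

```text
clock: 34.43
ee_pos: [690.3, -5.3, 137.7]
tool_rot: [3.141, -0.001, 3.09]
contact_force: [0.1, -0.8, -0.1]
opening: 21.6
clock: 35.27
ee_pos: [688.2, -6.2, 42.7]
tool_rot: [3.141, 0.001, 3.089]
contact_force: [1.0, 4.1, 8.6]
opening: 21.4
clock: 36.1
ee_pos: [688.1, -6.5, 167.6]
tool_rot: [-3.142, 0.001, 3.089]
contact_force: [1.3, 0.4, 0.4]
opening: 43.6
```

```bash
python3 - <<'E'
from h import *
shot('wrist','m1');np.save('c6.npy',cam('wrist'),allow_pickle=True);shot('scene','m2',(170,130,450,280),2.8)
E
```

```text
(no output)
```

View pics/m1.png

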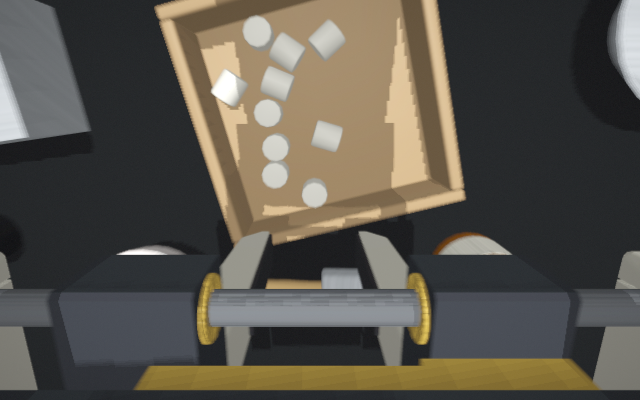

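View pics/m2.png

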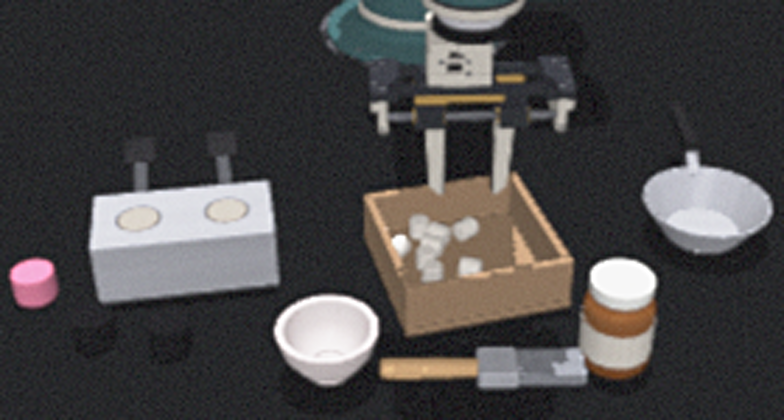

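```bash
python3 - <<'E'
from h import *
c=np.load('c6.npy',allow_pickle=True).item()
f=lambda u,v,z:onz(c,u,v,z)[:2].round(0)
print('outer rim',[f(*q,60) for q in [(465,198),(237,245),(155,9),(438,1)]])
for q in [(257,31),(287,50),(327,40),(229,88),(277,83),(267,112),(275,147),(274,175),(314,193),(327,136)]: print(q,f(*q,31))
E
```

```text
outer rim [array([695., 111.]), array([725., -70.]), array([ 551., -107.]), array([556.,  85.])]
(257, 31) [562. -43.]
(287, 50) [577. -21.]
(327, 40) [571.  10.]
(229, 88) [603. -69.]
(277, 83) [601. -31.]
(267, 112) [623. -41.]
(275, 147) [651. -36.]
(274, 175) [675. -39.]
(314, 193) [692.  -6.]
(327, 136) [645.   7.]
```

```bash
python3 -m inch '[[[3.3,-15,-8],[0,0,0],50],[[3.3,-30,-8],[0,0,0],50],[[3.3,-33,-8],[0,0,0],50],[[3.3,-33,-8],[0,0,0],50],[[3.3,-33,0],[0,0,0],50],[[3.3,-33,0],[0,0,0],50],[[3.3,-33,0],[0,0,0],30],[[3.3,-33,0],[0,0,0],15],[[3.3,-33,0],[0,0,0],0],[[3.3,-20,0],[0,0,0],0]]' 20
python3 - <<'E'
from h import *
print(robot.get_obs()['ee_pos'])
np.save('c7.npy',cam('wrist'),allow_pickle=True);shot('wrist','n1')
E
```

```text
clock: 37.03
ee_pos: [638.4, -303.7, 196.8]
tool_rot: [-3.141, -0.001, 3.088]
contact_force: [-0.6, 0.0, -0.7]
opening: 27.9
[ 638.4296444  -303.69273406  196.80852468]
```

View pics/n1.png

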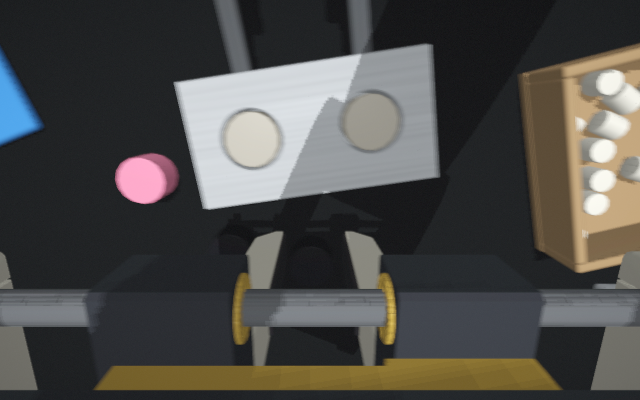

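```bash
python3 - <<'E'
from h import *
c=np.load('c7.npy',allow_pickle=True).item()
A=onz(c,370.5,121.5,70);B=onz(c,251,138.5,70);print(A,B,np.linalg.norm(A-B))
d=(A-B)[:2]; print('yaw',np.degrees(np.arctan2(-d[0],d[1])))
print('corners',[onz(c,*q,70)[:2].round(0) for q in [(177,83),(432,44),(439,177),(205,209)]])
yaw=np.arctan2(-d[0],d[1]); x=np.array([np.cos(yaw),np.sin(yaw)])
print('paddle a,b',A[:2]-128*x,B[:2]-128*x)
E
```

```text
[ 581.79338378 -256.22568235   70.        ] [ 589.81612691 -349.86718842   70.        ] 93.98455227518492
yaw 4.896862266728071
corners [array([ 546., -401.]), array([ 529., -210.]), array([ 628., -202.]), array([ 645., -393.])]
paddle a,b [ 454.26058731 -267.15206435] [ 462.28333043 -360.79357042]
```

```bash
python3 -m inch '[[[10,2,0],[0,0,0],0],[[20,3,0],[0,0,0],0],[[22,3,0],[0,0,0],0],[[22,3,0],[0,0,0],0],[[22,3,0],[0,0,0],0],[[22,3,0],[0,0,0],0],[[22,3,4],[0,0,0],0],[[20,3,20],[0,0,0],0],[[18,2.4,26],[0,0,0],0],[[8,2,26],[0,0,0],0]]' 20
python3 - <<'E'
from h import *
print(robot.get_obs()['ee_pos'])
shot('scene','o1',(170,100,330,250),4.5);np.save('c8.npy',cam('wrist'),allow_pickle=True);shot('wrist','o2')
E
```

```text
clock: 37.92
ee_pos: [453.6, -262.3, 120.7]
tool_rot: [-3.141, 0.001, 3.09]
contact_force: [0.9, -0.5, 0.1]
opening: 0.5
[ 453.5986788  -262.27513377  120.65569771]
```

View pics/o1.png

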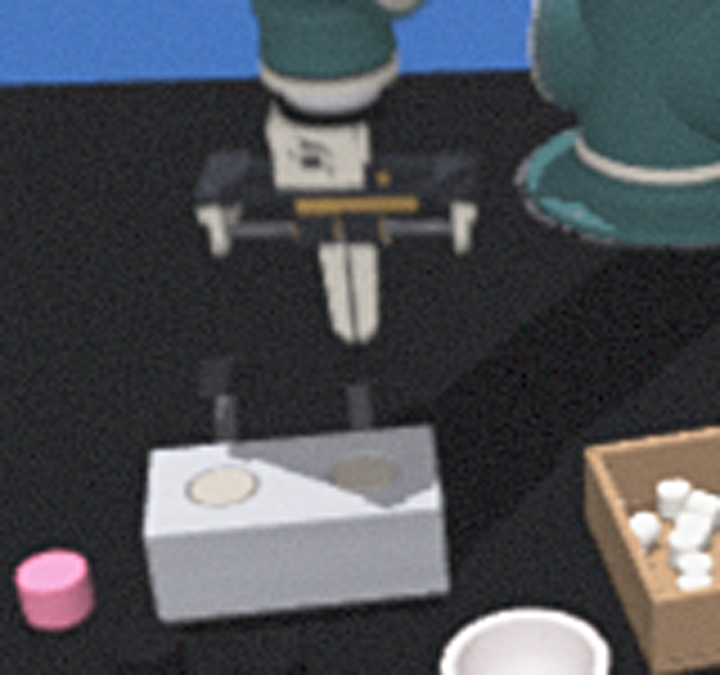

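View pics/o2.png

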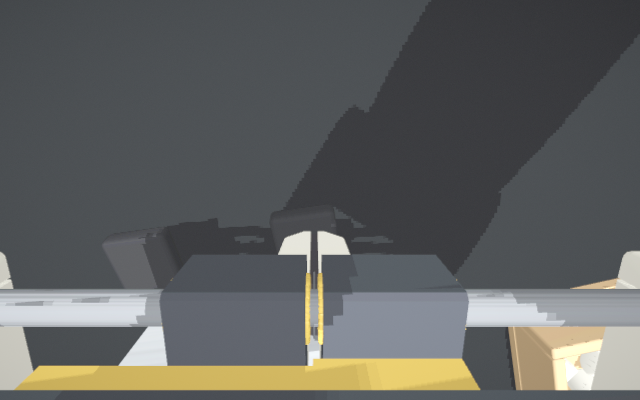

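```bash
python3 - <<'E'
from h import *
c=np.load('c8.npy',allow_pickle=True).item()
print([onz(c,u,v,84)[:2].round(0) for u,v in [(271,214),(334,207),(106,238),(166,231)]], proj(c,(454,-267,80)))
E
python3 -m inch '[[[0,-5,4],[0,0,0],0],[[0,0,6],[0,0,0],0],[[0,0,6],[0,0,0],0],[[0,0,6],[0,0,0],0],[[0,0,6],[0,0,0],0],[[0,0,6],[0,0,0],0],[[0,0,6],[0,0,0],0],[[0,0,6],[0,0,0],0],[[0,0,5],[0,0,0],0],[[0,0,4],[0,0,0],0]]' 20
```

```text
[array([ 437., -283.]), array([ 434., -249.]), array([ 446., -374.]), array([ 443., -341.])] [302.16304866 240.08006024]
clock: 38.85
ee_pos: [455.9, -268.1, 65.7]
tool_rot: [3.142, 0.001, 3.089]
contact_force: [1.1, -0.1, 2.7]
opening: 0.6
```

```bash
python3 -m inch '[[[0,0,2],[0,0,0],0],[[0,0,2],[0,0,0],0],[[0,0,2],[0,0,0],0],[[0,0,2],[0,0,0],0],[[0,0,1],[0,0,0],0],[[0,0,1],[0,0,0],0],[[0,0,0.5],[0,0,0],0],[[0,0,0],[0,0,0],0],[[0,0,0],[0,0,0],0],[[0,0,0],[0,0,0],0]]' 20
```

```text
clock: 39.68
ee_pos: [456.3, -268.3, 58.0]
tool_rot: [-3.141, 0.002, 3.09]
contact_force: [-7.4, 6.7, 27.8]
opening: 0.9
```

```bash
python3 -m inch '[[[0,0,-5],[0,0,0],0],[[0,0,-15],[0,0,0],0],[[0,0,-20],[0,0,0],0],[[0,0,-20],[0,0,0],0],[[0,0,-8],[0,0,0],0],[[0,-15,0],[0,0,0],0],[[-2,-25,0],[0,0,0],0],[[-3,-25,0],[0,0,0],0],[[-3,-20,0],[0,0,0],0],[[-2,-8,0],[0,0,0],0]]' 20
python3 - <<'E'
from h import *
print(robot.get_obs()['ee_pos'])
shot('scene','p1',(170,100,330,250),4.5);np.save('c8.npy',cam('wrist'),allow_pickle=True);shot('wrist','p2')
E
```

```text
clock: 40.52
ee_pos: [460.1, -363.9, 121.9]
tool_rot: [3.141, -0.002, 3.088]
contact_force: [0.6, 0.5, -0.3]
opening: 0.4
[ 460.11515269 -363.93316551  121.91355082]
```

View pics/p1.png

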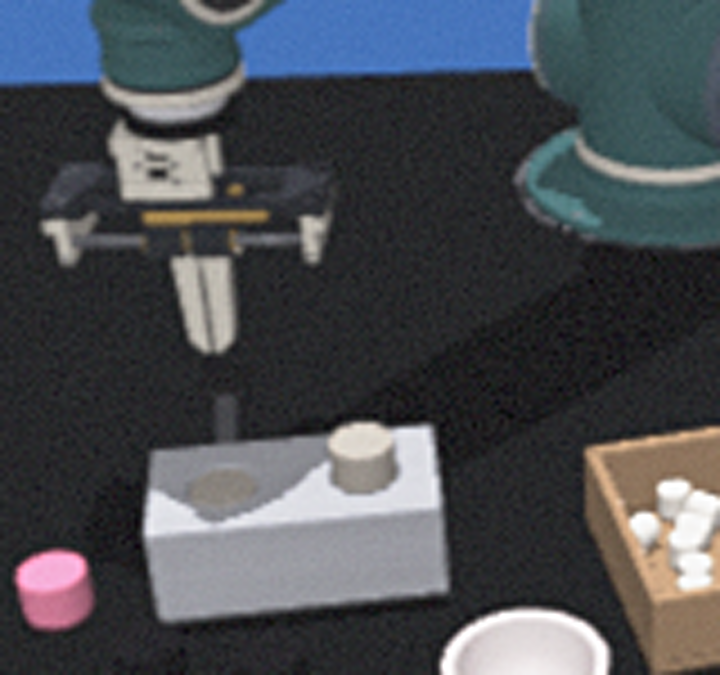

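View pics/p2.png

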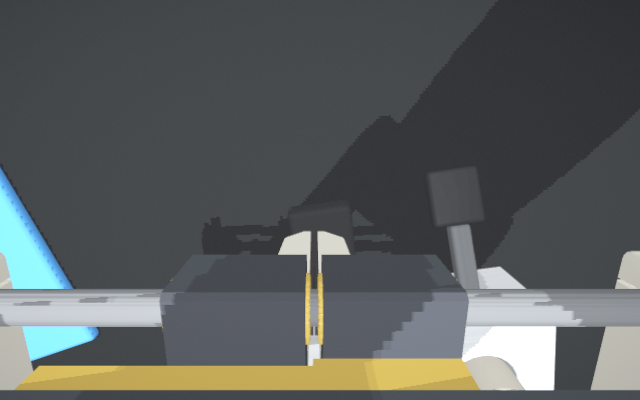

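```bash
python3 -m inch '[[[-1,3,4],[0,0,0],0],[[0,0,6],[0,0,0],0],[[0,0,6],[0,0,0],0],[[0,0,6],[0,0,0],0],[[0,0,6],[0,0,0],0],[[0,0,6],[0,0,0],0],[[0,0,6],[0,0,0],0],[[0,0,6],[0,0,0],0],[[0,0,6],[0,0,0],0],[[0,0,4],[0,0,0],0]]' 20
python3 -m inch '[[[0,0,2],[0,0,0],0],[[0,0,2],[0,0,0],0],[[0,0,1],[0,0,0],0],[[0,0,1],[0,0,0],0],[[0,0,1],[0,0,0],0],[[0,0,0],[0,0,0],0],[[0,0,0],[0,0,0],0],[[0,0,0],[0,0,0],0],[[0,0,0],[0,0,0],0],[[0,0,0],[0,0,0],0]]' 20
```

```text
clock: 41.45
ee_pos: [462.1, -358.5, 66.9]
tool_rot: [3.141, 0.0, 3.089]
contact_force: [0.3, -0.6, 3.9]
opening: 0.5
clock: 42.28
ee_pos: [461.9, -358.6, 60.7]
tool_rot: [-3.142, -0.0, 3.089]
contact_force: [0.7, -0.2, 1.9]
opening: 0.6
```

```bash
python3 -m inch '[[[0,0,1],[0,0,0],0],[[0,0,0.5],[0,0,0],0],[[0,0,0.5],[0,0,0],0],[[0,0,0.5],[0,0,0],0],[[0,0,0],[0,0,0],0],[[0,0,0],[0,0,0],0],[[0,0,0],[0,0,0],0],[[0,0,0],[0,0,0],0],[[0,0,0],[0,0,0],0],[[0,0,0],[0,0,0],0]]' 20
```

```text
clock: 43.12
ee_pos: [462.1, -358.6, 58.4]
tool_rot: [-3.141, 0.0, 3.09]
contact_force: [1.2, 0.4, 5.3]
opening: 0.6
```

```bash
python3 -m inch '[[[0,0,0.4],[0,0,0],0],[[0,0,0.3],[0,0,0],0],[[0,0,0],[0,0,0],0],[[0,0,0],[0,0,0],0],[[0,0,0],[0,0,0],0],[[0,0,0],[0,0,0],0],[[0,0,0],[0,0,0],0],[[0,0,0],[0,0,0],0],[[0,0,0],[0,0,0],0],[[0,0,0],[0,0,0],0]]' 20
```

```text
clock: 43.95
ee_pos: [462.2, -358.7, 58.1]
tool_rot: [-3.141, 0.001, 3.09]
contact_force: [-1.0, 2.1, 9.9]
opening: 0.6
```

```bash
python3 -m inch '[[[0,0,-10],[0,0,0],0],[[0,0,-20],[0,0,0],0],[[0,0,-30],[0,0,0],0],[[0,0,-30],[0,0,0],0],[[0,0,-10],[0,0,0],10],[[-12,12,0],[0,0,0],20],[[-25,23,0],[0,0,0],40],[[-29,27,0],[0,0,0],60],[[-30,28,0],[0,0,0],60],[[-18.5,18.8,0],[0,0,0],60]]' 12
python3 -m inch '[[[0,0,0],[0,0,-5],60],[[0,0,0],[0,0,-5],60],[[0,0,0],[0,0,-3.5],60],[[0,0,0],[0,0,0],60],[[0,0,0],[0,0,0],60],[[0,0,0],[0,0,0],60],[[0,0,0],[0,0,0],60],[[0,0,0],[0,0,0],60],[[0,0,0],[0,0,0],60],[[0,0,0],[0,0,0],60]]' 12
python3 - <<'E'
from h import *
print(robot.get_obs()['ee_pos'])
np.save('c9.npy',cam('wrist'),allow_pickle=True);shot('wrist','q1');shot('scene','q2',(170,100,330,250),4.5)
E
```

```text
clock: 44.78
ee_pos: [583.7, -253.7, 157.3]
tool_rot: [3.141, -0.0, 3.09]
contact_force: [-0.3, -0.2, 0.4]
opening: 35.5
clock: 45.62
ee_pos: [581.9, -255.9, 157.4]
tool_rot: [-3.142, -0.0, -2.959]
contact_force: [0.0, -0.8, 0.2]
opening: 59.7
[ 581.93581201 -255.94491402  157.44663789]
```

View pics/q1.png

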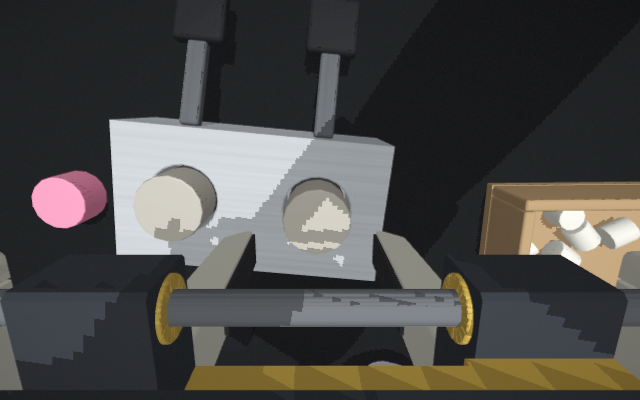

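View pics/q2.png

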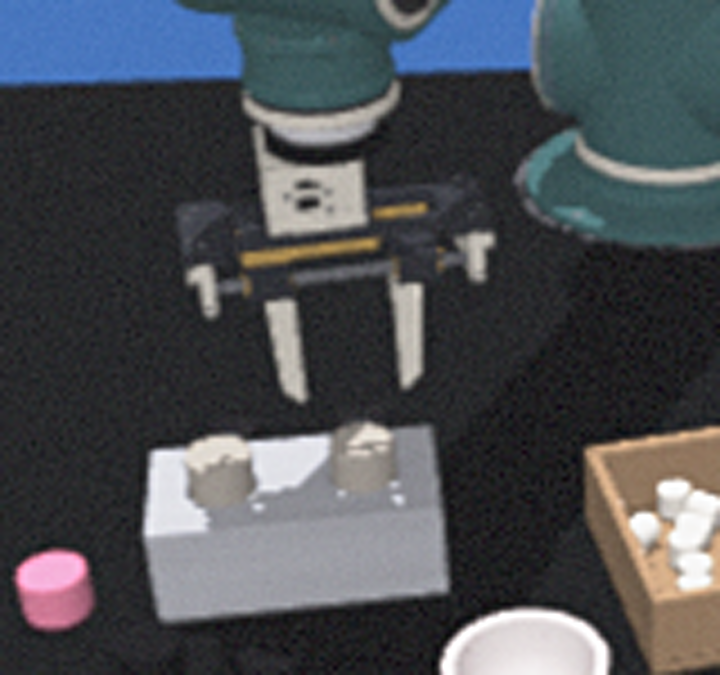

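```bash
python3 - <<'E'
from h import *
c=np.load('c9.npy',allow_pickle=True).item()
print(onz(c,318,218,96),onz(c,172.5,206,96),proj(c,(582,-256,96)))
E
```

```text
[ 579.87619078 -253.17345345   96.        ] [ 588.78648965 -344.4054453    96.        ] [312.99938756 220.36407443]
```

```bash
python3 -m inch '[[[0,1,6],[0,0,0],60],[[0,0,10],[0,0,0],60],[[0,0,12],[0,0,0],60],[[0,0,12],[0,0,0],60],[[0,0,10],[0,0,0],60],[[0,0,7],[0,0,0],60],[[0,0,5],[0,0,0],60],[[0,0,2],[0,0,0],60],[[0,0,0],[0,0,0],60],[[0,0,0],[0,0,0],60]]' 10
python3 -m inch '[[[0,0,0],[0,0,0],52],[[0,0,0],[0,0,0],49],[[0,0,0],[0,0,0],47],[[0,0,0],[0,0,0],46],[[0,0,0],[0,0,0],45],[[0,0,0],[0,0,0],44],[[0,0,0],[0,0,0],43],[[0,0,0],[0,0,0],42],[[0,0,0],[0,0,0],41],[[0,0,0],[0,0,0],40]]' 10
```

```text
clock: 46.55
ee_pos: [582.0, -255.0, 93.8]
tool_rot: [-3.141, 0.0, -2.958]
contact_force: [-0.1, -0.4, -0.3]
opening: 60.0
clock: 47.38
ee_pos: [581.8, -254.8, 93.5]
tool_rot: [3.142, 0.0, -2.958]
contact_force: [0.4, 1.0, 2.1]
opening: 43.7
```

```bash
python3 -m inch '[[[0,0,0],[0,0,0],38],[[0,0,-1],[0,0,0],38],[[0,0,-3],[0,0,0],38],[[0,0,-6],[0,0,0],38],[[0,0,-10],[0,0,0],38],[[0,0,-12],[0,0,0],38],[[0,0,-12],[0,0,0],38],[[0,0,-10],[0,0,0],38],[[0,0,-6],[0,0,0],38],[[0,0,-2],[0,0,0],38]]' 12
python3 - <<'E'
from h import *
print(robot.get_obs()['ee_pos'])
shot('scene','r2',(170,100,330,250),4.5)
E
```

```text
clock: 48.22
ee_pos: [582.2, -255.1, 157.3]
tool_rot: [-3.14, 0.002, -2.958]
contact_force: [0.7, -0.8, -0.2]
opening: 43.6
[ 582.19902756 -255.06721073  157.29883855]
```

View pics/r2.png

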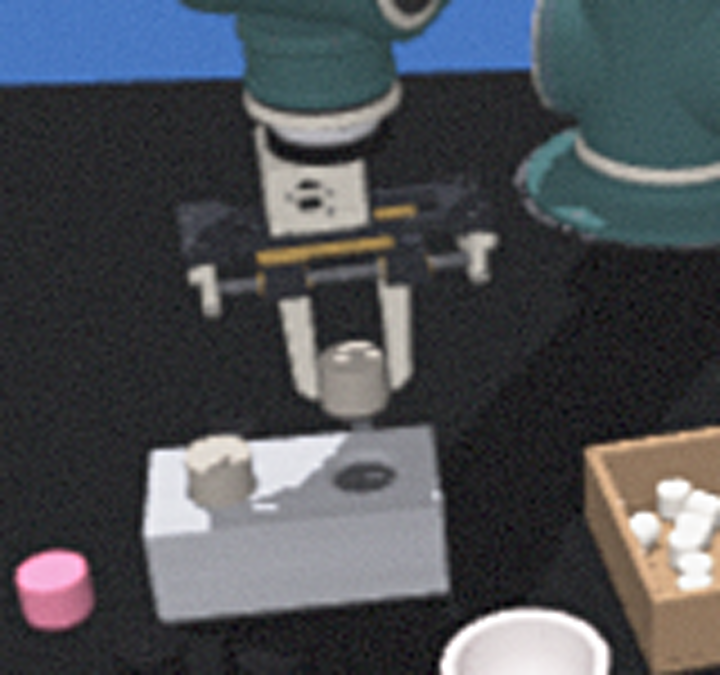

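```bash
python3 -m inch '[[[-2.7,10,0],[0,0,0],38],[[-6.5,24,0],[0,0,0],38],[[-9.2,34,0],[0,0,0],38],[[-10.2,38,0],[0,0,0],38],[[-10.2,38,0],[0,0,0],38],[[-10.2,38,0],[0,0,0],38],[[-10.2,38,0],[0,0,0],38],[[-8.6,32,0],[0,0,0],38],[[-5.4,20,0],[0,0,0],38],[[-2.4,8.6,0],[0,0,0],38]]' 12
python3 -m inch '[[[0,0,3],[0,0,0],38],[[0,0,8],[0,0,0],38],[[0,0,12],[0,0,0],38],[[0,0,14],[0,0,0],38],[[0,0,14],[0,0,0],38],[[0,0,14],[0,0,0],38],[[0,0,10],[0,0,0],38],[[0,0,6],[0,0,0],38],[[0,0,3],[0,0,0],38],[[0,0,0],[0,0,0],38]]' 12
python3 - <<'E'
from h import *
print(robot.get_obs()['ee_pos'])
shot('scene','s2',(280,150,390,250),6);shot('wrist','s3')
E
```

```text
clock: 49.1
ee_pos: [604.4, 38.2, 154.7]
tool_rot: [3.141, -0.001, -2.956]
contact_force: [0.1, -0.1, -1.0]
opening: 43.7
clock: 49.93
ee_pos: [604.8, 34.7, 70.8]
tool_rot: [3.142, -0.001, -2.958]
contact_force: [-0.5, -0.1, -0.7]
opening: 43.8
[604.79371184  34.73432144  70.84815571]
```

View pics/s2.png

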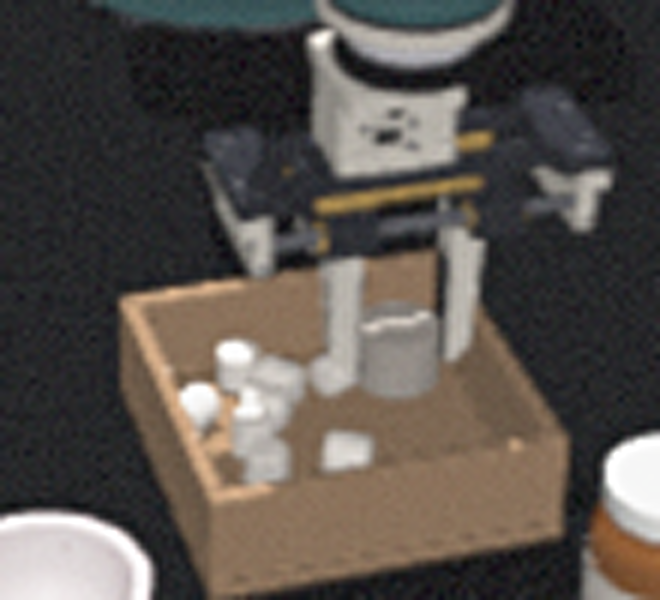

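View pics/s3.png

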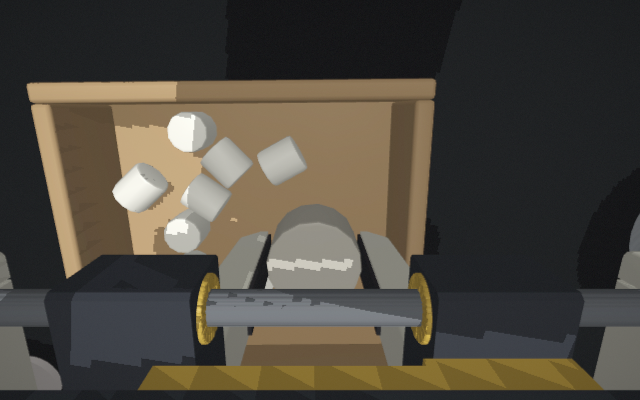

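```bash
python3 -m inch '[[[0,0,4],[0,0,0],38],[[0,0,5],[0,0,0],38],[[0,0,5],[0,0,0],38],[[0,0,5],[0,0,0],38],[[0,0,3],[0,0,0],38],[[0,0,2],[0,0,0],38],[[0,0,1.5],[0,0,0],38],[[0,0,1],[0,0,0],38],[[0,0,0],[0,0,0],38],[[0,0,0],[0,0,0],38]]' 12
python3 -m inch '[[[0,0,0.6],[0,0,0],38],[[0,0,0.6],[0,0,0],38],[[0,0,0.6],[0,0,0],38],[[0,0,0.4],[0,0,0],38],[[0,0,0.4],[0,0,0],38],[[0,0,0],[0,0,0],38],[[0,0,0],[0,0,0],38],[[0,0,0],[0,0,0],38],[[0,0,0],[0,0,0],38],[[0,0,0],[0,0,0],38]]' 12
```

```text
clock: 50.87
ee_pos: [605.0, 34.8, 45.1]
tool_rot: [-3.142, 0.0, -2.958]
contact_force: [-0.2, 0.6, -1.3]
opening: 43.8
clock: 51.7
ee_pos: [604.9, 34.8, 42.4]
tool_rot: [-3.142, 0.0, -2.958]
contact_force: [0.5, -0.3, -0.9]
opening: 43.7
```

```bash
python3 -m inch '[[[0,0,0.6],[0,0,0],38],[[0,0,0.6],[0,0,0],38],[[0,0,0.5],[0,0,0],38],[[0,0,0.4],[0,0,0],38],[[0,0,0.3],[0,0,0],38],[[0,0,0],[0,0,0],38],[[0,0,0],[0,0,0],38],[[0,0,0],[0,0,0],38],[[0,0,0],[0,0,0],38],[[0,0,0],[0,0,0],38]]' 12
python3 -m inch '[[[0,0,0.4],[0,0,0],38],[[0,0,0.4],[0,0,0],38],[[0,0,0.4],[0,0,0],38],[[0,0,0],[0,0,0],38],[[0,0,0],[0,0,0],38],[[0,0,0],[0,0,0],38],[[0,0,0],[0,0,0],38],[[0,0,0],[0,0,0],38],[[0,0,0],[0,0,0],38],[[0,0,0],[0,0,0],38]]' 12
```

```text
clock: 52.53
ee_pos: [604.9, 34.8, 40.0]
tool_rot: [3.142, 0.0, -2.958]
contact_force: [-0.2, -0.3, -0.7]
opening: 43.6
clock: 53.37
ee_pos: [604.9, 34.8, 38.8]
tool_rot: [-3.142, 0.0, -2.958]
contact_force: [0.2, -0.2, -0.7]
opening: 43.5
```

```bash
python3 -m inch '[[[0,0,0.4],[0,0,0],38],[[0,0,0],[0,0,0],38],[[0,0,0.4],[0,0,0],38],[[0,0,0],[0,0,0],38],[[0,0,0.2],[0,0,0],38],[[0,0,0],[0,0,0],38],[[0,0,0],[0,0,0],38],[[0,0,0],[0,0,0],38],[[0,0,0],[0,0,0],38],[[0,0,0],[0,0,0],38]]' 12
```

```text
clock: 54.2
ee_pos: [605.0, 34.8, 38.5]
tool_rot: [-3.142, 0.0, -2.958]
contact_force: [-5.2, 1.1, 8.2]
opening: 43.6
```

```bash
python3 -m inch '[[[0,0,-0.3],[0,0,0],38],[[0,0,0],[0,0,0],42],[[0,0,0],[0,0,0],44],[[0,0,0],[0,0,0],45],[[0,0,0],[0,0,0],46],[[0,0,0],[0,0,0],48],[[0,0,0],[0,0,0],50],[[0,0,0],[0,0,0],50],[[0,0,0],[0,0,0],50],[[0,0,0],[0,0,0],50]]' 12
python3 -m inch '[[[0,0,-4],[0,0,0],50],[[0,0,-8],[0,0,0],50],[[0,0,-12],[0,0,0],50],[[0,0,-15],[0,0,0],50],[[0,0,-20],[0,0,0],50],[[0,0,-20],[0,0,0],50],[[0,0,-20],[0,0,0],50],[[0,0,-15],[0,0,0],60],[[0,0,-6],[0,0,0],60],[[0,0,0],[0,0,0],60]]' 12
python3 - <<'E'
from h import *
print(robot.get_obs()['ee_pos'])
shot('scene','t2',(280,150,390,250),6);shot('wrist','t3')
E
```

```text
clock: 55.03
ee_pos: [604.9, 34.8, 38.0]
tool_rot: [3.142, -0.0, -2.958]
contact_force: [-0.3, -0.1, -1.0]
opening: 50.0
clock: 55.87
ee_pos: [605.5, 34.8, 160.1]
tool_rot: [-3.141, 0.003, -2.958]
contact_force: [-0.7, 0.2, 0.2]
opening: 59.5
[605.45552103  34.80605179 160.0747167 ]
```

View pics/t2.png

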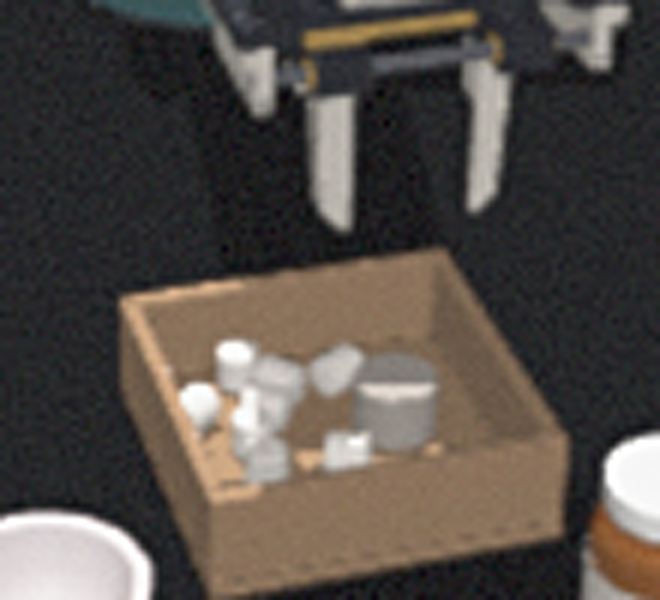

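View pics/t3.png

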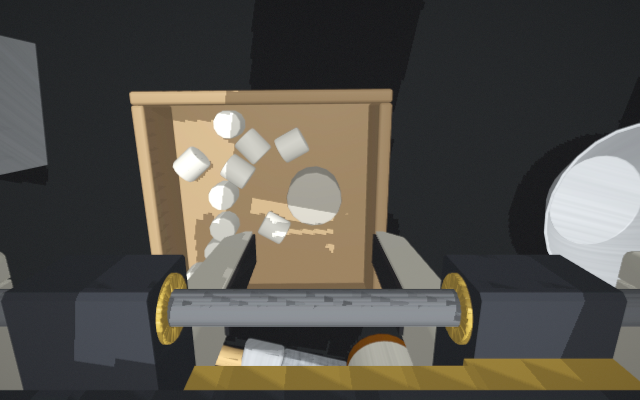

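```bash
python3 -m inch '[[[4,-16,0],[0,0,0],60],[[8,-34,0],[0,0,0],60],[[9,-40,0],[0,0,0],60],[[9,-40,0],[0,0,0],60],[[9,-40,0],[0,0,0],60],[[9,-40,0],[0,0,0],60],[[9,-40,0],[0,0,0],60],[[9,-40,0],[0,0,0],60],[[9,-38,0],[0,0,0],60],[[6,-26,0],[0,0,0],60]]' 10
python3 -m inch '[[[3,-14,0],[0,0,0],60],[[1,-6,0],[0,0,0],60],[[0,0,0],[0,0,0],60],[[0,0,0],[0,0,0],60],[[0,0,0],[0,0,0],60],[[0,0,0],[0,0,0],60],[[0,0,0],[0,0,0],60],[[0,0,0],[0,0,0],60],[[0,0,0],[0,0,0],60],[[0,0,0],[0,0,0],60]]' 10
python3 - <<'E'
from h import *
c=cam('wrist');shot('wrist','u1');np.save('c10.npy',c,allow_pickle=True);print(robot.get_obs()['ee_pos'],proj(c,(590,-348.5,96)))
E
```

```text
clock: 56.8
ee_pos: [588.7, -331.1, 156.1]
tool_rot: [3.14, -0.002, -2.96]
contact_force: [0.9, 0.2, 0.4]
opening: 60.3
clock: 57.63
ee_pos: [589.7, -348.2, 158.1]
tool_rot: [-3.142, 0.0, -2.958]
contact_force: [-0.2, 0.5, -0.4]
opening: 59.8
[ 589.62568856 -348.31435354  158.12273871] [312.60773867 220.35696224]
```

View pics/u1.png

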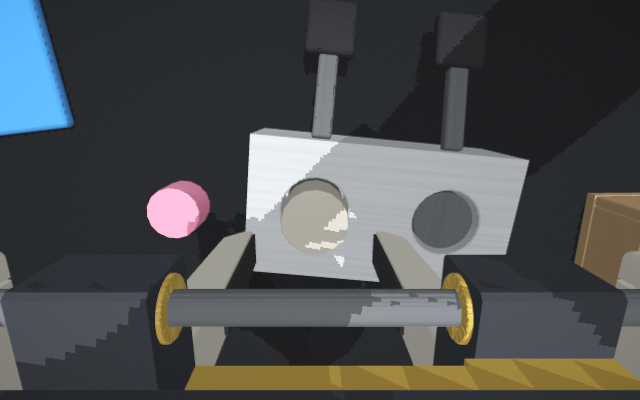

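```bash
python3 -m inch '[[[0,0.5,6],[0,0,0],60],[[0,0,10],[0,0,0],60],[[0,0,12],[0,0,0],60],[[0,0,12],[0,0,0],60],[[0,0,10],[0,0,0],60],[[0,0,7],[0,0,0],60],[[0,0,5],[0,0,0],60],[[0,0,2],[0,0,0],60],[[0,0,0],[0,0,0],60],[[0,0,0],[0,0,0],60]]' 10
python3 -m inch '[[[0,0,0],[0,0,0],52],[[0,0,0],[0,0,0],49],[[0,0,0],[0,0,0],47],[[0,0,0],[0,0,0],46],[[0,0,0],[0,0,0],45],[[0,0,0],[0,0,0],44],[[0,0,0],[0,0,0],43],[[0,0,0],[0,0,0],42],[[0,0,0],[0,0,0],41],[[0,0,0],[0,0,0],40]]' 10
python3 -m inch '[[[0,0,0],[0,0,0],38],[[0,0,-1],[0,0,0],38],[[0,0,-3],[0,0,0],38],[[0,0,-6],[0,0,0],38],[[0,0,-10],[0,0,0],38],[[0,0,-12],[0,0,0],38],[[0,0,-12],[0,0,0],38],[[0,0,-10],[0,0,0],38],[[0,0,-6],[0,0,0],38],[[0,0,-2],[0,0,0],38]]' 12
python3 - <<'E'
from h import *
shot('scene','v2',(170,100,330,250),4.5)
E
```

```text
clock: 58.52
ee_pos: [589.7, -348.0, 94.5]
tool_rot: [-3.141, 0.0, -2.958]
contact_force: [-0.6, -0.1, -0.4]
opening: 60.2
clock: 59.35
ee_pos: [589.5, -347.9, 94.1]
tool_rot: [3.142, 0.0, -2.958]
contact_force: [-0.4, 0.5, 1.3]
opening: 43.6
clock: 60.18
ee_pos: [589.9, -348.2, 158.0]
tool_rot: [-3.14, 0.001, -2.958]
contact_force: [0.6, -0.8, -0.8]
opening: 43.8
```

View pics/v2.png

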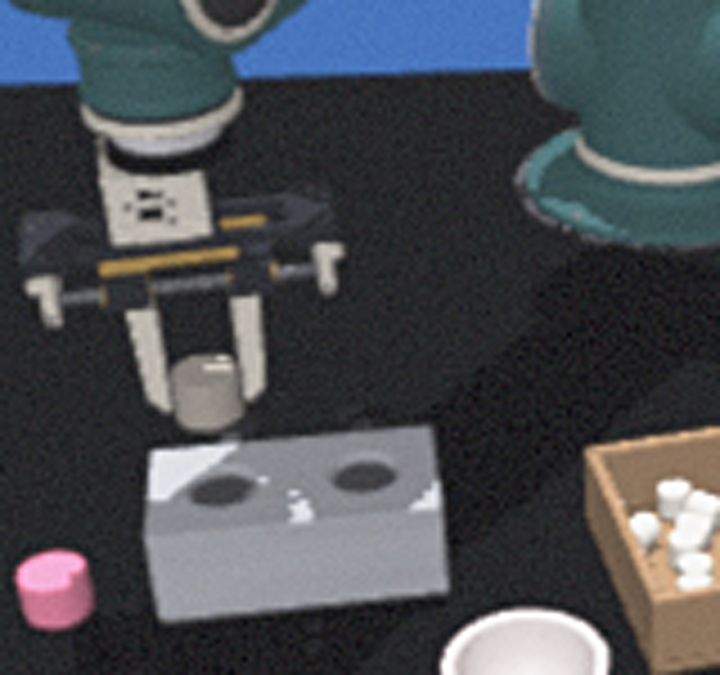

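```bash
python3 -m inch '[[[-4,10,0],[0,0,0],38],[[-8.5,22,0],[0,0,0],38],[[-12.3,32,0],[0,0,0],38],[[-13.8,36,0],[0,0,0],38],[[-13.8,36,0],[0,0,0],38],[[-13.8,36,0],[0,0,0],38],[[-13.8,36,0],[0,0,0],38],[[-13.8,36,0],[0,0,0],38],[[-13.8,36,0],[0,0,0],38],[[-13.8,36,0],[0,0,0],38]]' 12
python3 -m inch '[[[-11,30,0],[0,0,0],38],[[-7,18,0],[0,0,0],38],[[-3.6,9.3,0],[0,0,0],38],[[0,0,4],[0,0,0],38],[[0,0,9],[0,0,0],38],[[0,0,13],[0,0,0],38],[[0,0,14],[0,0,0],38],[[0,0,14],[0,0,0],38],[[0,0,12],[0,0,0],38],[[0,0,6],[0,0,0],38]]' 12
python3 - <<'E'
from h import *
c=cam('wrist');print(robot.get_obs()['ee_pos'])
shot('scene','w2',(280,150,390,250),6);shot('wrist','w3')
E
```

```text
clock: 61.07
ee_pos: [650.7, -12.4, 155.3]
tool_rot: [3.141, -0.001, -2.958]
contact_force: [0.0, -0.2, -0.9]
opening: 43.7
clock: 61.9
ee_pos: [661.1, 44.6, 81.1]
tool_rot: [3.141, -0.003, -2.959]
contact_force: [-0.1, -0.5, -0.5]
opening: 43.9
[661.06839554  44.5978367   81.0751164 ]
```

View pics/w2.png

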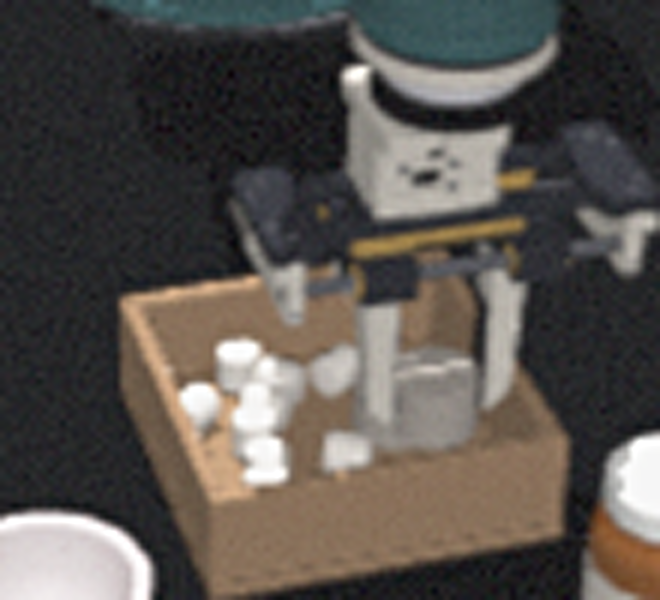

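View pics/w3.png

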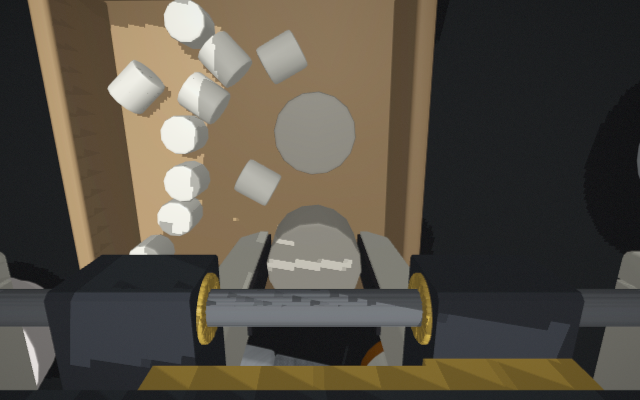

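```bash
python3 -m inch '[[[0,0,4],[0,0,0],38],[[0,0,5],[0,0,0],38],[[0,0,5],[0,0,0],38],[[0,0,5],[0,0,0],38],[[0,0,4],[0,0,0],38],[[0,0,3],[0,0,0],38],[[0,0,2],[0,0,0],38],[[0,0,1],[0,0,0],38],[[0,0,0],[0,0,0],38],[[0,0,0],[0,0,0],38]]' 12
python3 -m inch '[[[0,0,0.5],[0,0,0],38],[[0,0,0.5],[0,0,0],38],[[0,0,0],[0,0,0],38],[[0,0,0],[0,0,0],38],[[0,0,0],[0,0,0],38],[[0,0,0],[0,0,0],38],[[0,0,0],[0,0,0],38],[[0,0,0],[0,0,0],38],[[0,0,0],[0,0,0],38],[[0,0,0],[0,0,0],38]]' 12
```

```text
clock: 62.83
ee_pos: [662.1, 45.2, 55.2]
tool_rot: [3.142, 0.0, -2.958]
contact_force: [-0.3, 0.4, -0.3]
opening: 43.8
clock: 63.67
ee_pos: [662.0, 45.2, 54.0]
tool_rot: [-3.142, -0.0, -2.958]
contact_force: [-0.3, -0.3, -0.1]
opening: 43.7
```

```bash
python3 -m inch '[[[0,0,2],[0,0,0],38],[[0,0,3],[0,0,0],38],[[0,0,3],[0,0,0],38],[[0,0,2],[0,0,0],38],[[0,0,1.5],[0,0,0],38],[[0,0,1],[0,0,0],38],[[0,0,0.5],[0,0,0],38],[[0,0,0],[0,0,0],38],[[0,0,0],[0,0,0],38],[[0,0,0],[0,0,0],38]]' 12
python3 -m inch '[[[0,0,0.5],[0,0,0],38],[[0,0,0.3],[0,0,0],38],[[0,0,0.3],[0,0,0],38],[[0,0,0],[0,0,0],38],[[0,0,0],[0,0,0],38],[[0,0,0],[0,0,0],38],[[0,0,0],[0,0,0],38],[[0,0,0],[0,0,0],38],[[0,0,0],[0,0,0],38],[[0,0,0],[0,0,0],38]]' 12
```

```text
clock: 64.5
ee_pos: [662.0, 45.2, 41.2]
tool_rot: [3.142, 0.0, -2.958]
contact_force: [0.8, 0.7, -0.0]
opening: 43.7
clock: 65.33
ee_pos: [662.0, 45.2, 40.0]
tool_rot: [3.142, 0.0, -2.958]
contact_force: [-0.2, -0.5, -0.6]
opening: 43.6
```

```bash
python3 -m inch '[[[0,0,0.3],[0,0,0],38],[[0,0,0],[0,0,0],38],[[0,0,0.3],[0,0,0],38],[[0,0,0],[0,0,0],38],[[0,0,0],[0,0,0],38],[[0,0,0],[0,0,0],38],[[0,0,0],[0,0,0],38],[[0,0,0],[0,0,0],38],[[0,0,0],[0,0,0],38],[[0,0,0],[0,0,0],38]]' 12
python3 -m inch '[[[0,0,0.2],[0,0,0],38],[[0,0,0],[0,0,0],38],[[0,0,0.2],[0,0,0],38],[[0,0,0],[0,0,0],38],[[0,0,0],[0,0,0],38],[[0,0,0],[0,0,0],38],[[0,0,0],[0,0,0],38],[[0,0,0],[0,0,0],38],[[0,0,0],[0,0,0],38],[[0,0,0],[0,0,0],38]]' 12
```

```text
clock: 66.17
ee_pos: [662.0, 45.2, 39.4]
tool_rot: [3.142, 0.0, -2.958]
contact_force: [-0.6, -0.7, -1.0]
opening: 43.6
clock: 67.0
ee_pos: [662.0, 45.2, 39.1]
tool_rot: [3.142, 0.0, -2.958]
contact_force: [-2.0, -0.4, 3.6]
opening: 43.8
```

Contact. Release and withdraw.

```bash
python3 -m inch '[[[0,0,0],[0,0,0],42],[[0,0,0],[0,0,0],44],[[0,0,0],[0,0,0],45],[[0,0,0],[0,0,0],46],[[0,0,0],[0,0,0],48],[[0,0,0],[0,0,0],50],[[0,0,0],[0,0,0],50],[[0,0,0],[0,0,0],50],[[0,0,0],[0,0,0],50],[[0,0,0],[0,0,0],50]]' 12
python3 -m inch '[[[0,0,-4],[0,0,0],50],[[0,0,-8],[0,0,0],50],[[0,0,-12],[0,0,0],50],[[0,0,-15],[0,0,0],50],[[0,0,-20],[0,0,0],50],[[0,0,-20],[0,0,0],50],[[0,0,-20],[0,0,0],50],[[0,0,-20],[0,0,0],50],[[0,0,-20],[0,0,0],60],[[0,0,-10],[0,0,0],60]]' 12
python3 - <<'E'
from h import *
c=cam('wrist');print(robot.get_obs()['ee_pos'])
shot('scene','x2',(170,100,450,280),2.8);shot('wrist','x3');shot('side','x4')
E
```

```text
clock: 67.83
ee_pos: [662.0, 45.2, 38.9]
tool_rot: [3.142, 0.0, -2.958]
contact_force: [0.4, 0.2, -0.0]
opening: 50.1
clock: 68.67
ee_pos: [662.6, 45.2, 192.6]
tool_rot: [-3.141, 0.004, -2.958]
contact_force: [0.7, -0.2, 1.0]
opening: 58.0
[662.61300605  45.20995806 192.57535036]
```

View pics/x2.png

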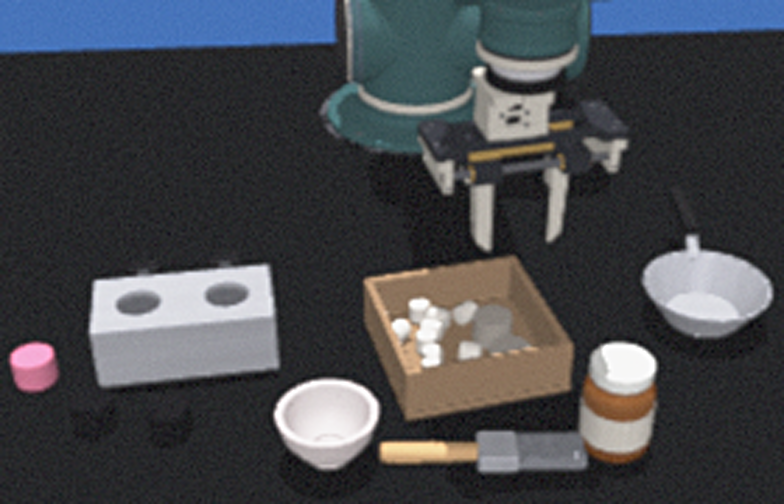

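View pics/x3.png

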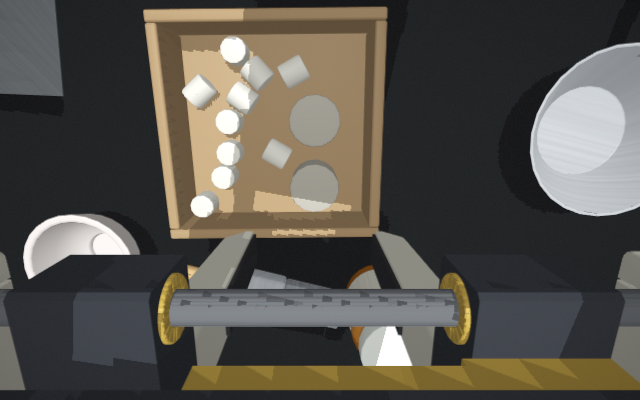

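View pics/x4.png

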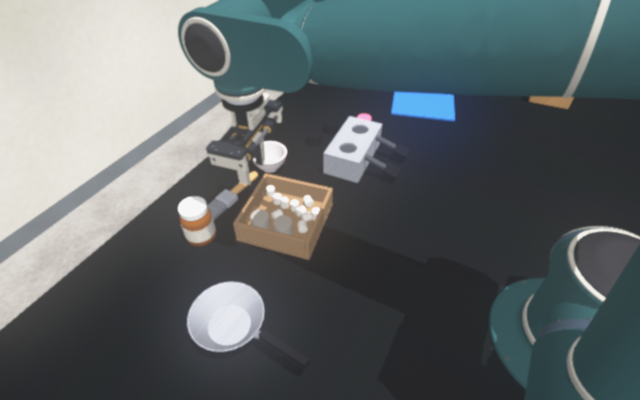

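```bash
python3 - <<'E'
from workcell import robot
print(robot.job_done())
E
```

```text
the job is handed in; nothing more can be done
None
```

The job is handed in at about 69 s of the 210 s allowed. I saw nothing out of place in the last pictures, but no verdict was reported.

- **Beads:** I poured 7 from the dipper, then put in the 3 loose ones. The last wrist picture shows 10 in the sagger, and the scene and side pictures show none left on the bench. No bead was seen knocked aside.
- **Dipper:** It is back upright and empty at its old place.
- **Levers and pellets:** Once all 10 beads were in, I pushed both levers down to their stops. I moved both pellets into the sagger at a grip of 10–12 N and lowered each until it touched the floor. Both look flat and whole, and both pockets are empty.
- **Left alone:** The jar, the mortar and the look-alikes were not touched.

Three brief contact forces came up along the way:
- **Third loose bead:** about 9 N while setting it down; I did not find out what it touched.
- **Lever a:** about 29 N in all as the fingertips met its stop.
- **Pellet a:** about 8–10 N as it touched the sagger floor.

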